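# Make up an assembly kit: lift wet-painted covers with a spatula, tip in the fasteners

## Robot

A 6-joint arm with a two-finger parallel gripper is mounted at the origin on a cart in front of the work surface, level with it; the furniture and walls round the work are solid. World frame = base frame: x ahead of the robot, y to its left, z up, the work surface at z = 0. Lengths are in m, angles in rad, forces in N, time in s.
With the tool pointing down it reaches from about 0.25 to 0.85 m from the base axis. Payload 12.5 kg.
Tool frame: the origin (TCP) lies between the finger pads; the fingertips stand 25 mm ahead of it and the grasp point (between the pads) lies 6 mm ahead of it (r.nose_length is the distance from the TCP to the fingertips, in m); z points along the fingers, y is the line along which they close (so a half turn about z gives the same grasp; the last joint's range is limited). The gripper opens to 93 mm and grips with 3 to 60 N. Pads are 15 mm wide; open, the fingers measure 128 mm over their backs; the gripper's body (75 mm by 188 mm) begins 65 mm behind the grasp point.
Start: joints at [-1.371, 0.351, 1.652, -0, 1.139, -0.085], TCP at [0.155, -0.528, 0.244] pointing down, gripper open.
Joint ranges: [-2.75, 2.75], [-0.79, 2.1], [0.01, 2.65], [-1.57, 4.71], [0.07, 3.14], [-2.87, 2.87]. Speed limits (rad/s): [2.22, 2.22, 2.79, 3.14, 3.14, 3.14].

## Interface

Orientations are given as a unit quaternion [x, y, z, w].
In Python, from station import r gives the robot as it stands.
- The arm moves only by the shell command python3 -m jog 'ROWS' [FORCE]. ROWS is JSON, a list of rows, each a list of 3 entries, a list of its own where there are three numbers: the closure, from -1 (fully open) to 1 (shut), then the shift along the tool's x, y, z in units of 30 cm (1.0 is 30 cm), then the turn about the tool's z in units of 2 pi rad (1.0 is 2 pi rad). In form: [[hand, [x, y, z], turn], ...]. A call has 1 to 10 rows; each row is the pose to reach, as a shift and turn from the pose commanded when the call began, along the tool's axes at that moment, turning the shorter way round; what a row does not reach only later rows make up. A row lasts 1/8 s, in which the tool goes at most 62.5 mm and 10.7 degrees, less where a joint would pass 70% of its speed; a pose out of reach is approached as far as the arm can. A call with a number of a shift or a turn outside -1 to 1 is refused whole. A call with a gripper value outside its range is refused whole. The fingers move at their own pace and stop on an object; FORCE is the grip in N (left out, the last holds). Time passes only in rows, so rows that repeat a pose let the fingers close. It gives the time, the measured TCP pose, the force, the opening and the grip force at its end, in the units of the state.
- r.state(): the state, without advancing time (a new reading comes with each control period).
- r.capture(name): name is "scene" or "top" or "wrist"; returns (picture, depth): 480x640x3 uint8, red, green, blue; 480x640 float32, m along the optical axis (not along the pixel's ray), 0 where there is no reading.
- r.camera_info(name): a dict with "vertical_fov" (degrees; the focal length in pixels is half the picture's height over the tangent of half this angle, whatever the lens; pixels are square), "cx", "cy" (the principal point, pixels), "origin" and "rotation" of the camera in the world; the wrist camera has in their place "tool_from_camera" (4x4, takes a point from camera to tool coordinates, whose origin is the TCP and whose axes are the flange's). Camera axes: x right, y down, z forward; pixel columns grow to the right and rows downward; lengths in m; the calibration is good to about 2 mm. A picture is of the moment at which its call begins: read the wrist's pose just before it. camera_info takes no time and is no camera call.
- r.job_done(): hands the job in; it is judged then, once.
The state is a dict: "clock": time; "joint_pos": joint angles; "qd": joint speeds; "joint_torque": joint torques, N m; "tool_pos": TCP position; "tool_rot": TCP orientation; "contact_force": force on the tool from outside, world axes, zero at the start; "ft_torque": the same for the moment, N m; "finger_gap": finger opening in m; "gripper_force": force on a finger pad.
Only numpy, scipy, OpenCV 4.12 (cv2) and the standard library are available. Lean on these libraries where they do the work, as an engineer would, in place of code of your own. Each camera call takes 0.05 s, during which the arm holds its last target. There are 200 camera calls.

## Task

Make up the kit: first use the wooden-handled spatula to lift every green cover plate standing on the table (the paint is still wet, so neither fingers nor arm may touch a cover, and none may be tipped over) and set them side by side on the plywood kit board, each with all four feet on the board. Then tip the blue tote over the black hardware tray so that all its bolts and nuts end up in the tray. Leave the spatula and the emptied tote standing upright on the cork mat, and leave the other things on the table alone.

Things in the scene. Friction and masses are not known exactly. Their poses are not given: they have to be found in the camera images.
- cover_1: Green square cover plate 70x70x5 mm on four rubber feet, 13 mm high in all, 0.12 kg, standing on the table (z=0) before the mat. Feet: 8 mm across, 8 mm high, centred 30 mm from the middle in x and y, so a gap 52 mm wide, 8 mm high runs under it in all four directions. Origin: middle, level with the bottoms of the feet; z up; x, y along the sides. Wet paint: do not touch. May be absent.
- cover_2: A second cover plate like cover_1. May be absent.
- cover_3: A third cover plate like cover_1. May be absent.
- kit_board: Fixed birch plywood board at the left, 140 x 320 x 10 mm (x, y, z); origin at the centre of its underside, x the short side (roughly away from the robot), y the long side. The three covers fit side by side along y, 95 mm apart. Its near side and the space above it are clear.
- spatula: Spatula, 0.25 kg, standing on its blade on the mat. Steel blade 38 mm wide, 2.5 thick, x = -50 mm to its front edge at +53; a neck rises at its rear (x = -50 to -44); above the blade a wooden handle along x (-52 to +42 mm), 22 wide, 58 to 82 mm above the underside. A cover rides on the blade under the handle, its middle over x = 0 to 5 mm. Origin: underside, under the grip; x to the front.
- spatula_grip (a point): Where to grip the spatula's handle from above: 70 mm above the origin of the spatula, on the handle's middle line; the fingers close along the spatula's y.
- tote: Blue scoop tote, 0.25 kg, slippery inside (friction 0.2), on the mat with the bolts and nuts in it: 100 mm long (x), 80 wide, walls 34 high at rear (+x) and sides; at the mouth (-x) the floor slopes up at 18 degrees to a lip. Two arms (at y = +-42) carry a cross handle above. Parts slide out over the lip once it is tipped mouth down by more than 35 to 40 degrees. Origin: underside, z up.
- tote_grip (a point): Middle of the tote's cross handle, at x = +4 mm, 77 mm above the tote's underside; the handle is 14 mm thick (x), 20 mm high, 80 mm long (y); grip it from above with the fingers closing along the tote's x, clear of the arms at its ends.
- tote_lip (a point): Middle of the tote's pouring lip (x = -51 mm, z = 14 mm in the tote's frame).
- hardware_tray: Fixed black open tray at the right, 110 x 170 x 30 mm (x, y, z), walls 2.5 mm, with one low cross wall (24 mm high) across its middle; the parts may lie on either side of it. Origin: centre of its underside.
- tool_mat: Fixed cork mat at the far side, light brown, 115 x 320 x 2 mm (x, y, z); spatula and tote stand on it, one at each half, and go back there, in any order and direction. Origin: centre of its underside, its top 2 mm higher.
- bolt_1: Steel hex bolt, 18 x 42 x 16 mm, lying with its length along its own y. In the tote at the start. Origin: centre of its underside. May be absent.
- nut_1: Steel hex nut, 19 x 22 x 10 mm. In the tote at the start. Origin: centre of its underside. May be absent.
- nut_2: A nut like nut_1. May be absent.
- nut_3: A nut like nut_1. May be absent.
- nut_4: A nut like nut_1. May be absent.
- pencil: Red carpenter's pencil, 173 x 15 x 8 mm, lying at the right: to be left alone.
- blade_flange: Steel blade flange, 70 mm across, 22 mm high, at the far left: to be left alone.
- spare_knob: Black star knob, 46 mm across, 28 mm high, at the far side: to be left alone.
Things that resemble listed ones, but are neither listed nor needed, are in the scene too. Several things have the shape of the spatula; the one meant has the colours described above.

How it is judged:
On the way, in this order (a step that is already met when the one before it is completed fails the run):
1. every cover stands on the kit board, all feet on it (x of cover_1 in the frame of kit_board between -0.038 and 0.038 m and y of cover_1 in the frame of kit_board between -0.128 and 0.128 m and z of cover_1 in the frame of kit_board between 0.007 and 0.0125 m and angle between each of cover_1, cover_2, cover_3's own z axis and vertical below 0.05 rad and x of cover_2 in the frame of kit_board between -0.038 and 0.038 m and y of cover_2 in the frame of kit_board between -0.128 and 0.128 m and z of cover_2 in the frame of kit_board between 0.007 and 0.0125 m and x of cover_3 in the frame of kit_board between -0.038 and 0.038 m and y of cover_3 in the frame of kit_board between -0.128 and 0.128 m and z of cover_3 in the frame of kit_board between 0.007 and 0.0125 m), for 0.2 s.
2. the tote is tipped over the hardware tray (angle between tote's own z axis and vertical above 0.5 rad and horizontal distance between tote and hardware_tray below 0.15 m), for 0.2 s.
At the end, for the whole second after the job is handed in: Every cover stands level with its feet on the board (middle within 38 mm of the board's long middle line, 128 mm of its centre), all bolts and nuts lie in the tray, spatula and tote stand upright on the mat (origins within 48 mm and 148 mm of its centre in x, y), released (all of step 1 and x of bolt_1 in the frame of hardware_tray between -0.053 and 0.053 m and y of bolt_1 in the frame of hardware_tray between -0.083 and 0.083 m and height (world z) of each of bolt_1, nut_1, nut_2, nut_3, nut_4 below 0.035 m and linear speed of each of bolt_1, nut_1, nut_2, nut_3, nut_4 below 0.03 m/s and x of nut_1 in the frame of hardware_tray between -0.053 and 0.053 m and y of nut_1 in the frame of hardware_tray between -0.083 and 0.083 m and x of nut_2 in the frame of hardware_tray between -0.053 and 0.053 m and y of nut_2 in the frame of hardware_tray between -0.083 and 0.083 m and x of nut_3 in the frame of hardware_tray between -0.053 and 0.053 m and y of nut_3 in the frame of hardware_tray between -0.083 and 0.083 m and x of nut_4 in the frame of hardware_tray between -0.053 and 0.053 m and y of nut_4 in the frame of hardware_tray between -0.083 and 0.083 m and x of spatula in the frame of tool_mat between -0.048 and 0.048 m and y of spatula in the frame of tool_mat between -0.148 and 0.148 m and height (world z) of each of spatula, tote below 0.01 m and angle between each of spatula, tote's own z axis and vertical below 0.06 rad and linear speed of each of spatula, tote below 0.02 m/s and x of tote in the frame of tool_mat between -0.048 and 0.048 m and y of tote in the frame of tool_mat between -0.148 and 0.148 m); the robot touches nothing.
It fails at once if the gripper or the arm touches a cover's wet paint (contact force between any of the fingers, the arm and cover_1 above 0.5 N or contact force between any of the fingers, the arm and cover_2 above 0.5 N or contact force between any of the fingers, the arm and cover_3 above 0.5 N).
It fails at once if a cover is tipped over (angle between any of cover_1, cover_2, cover_3's own z axis and vertical above 0.6 rad).
It fails at once if the pencil, the flange or the knob is pushed aside by more than 30 mm (distance of any of pencil, blade_flange, spare_knob from where it was at the start of the episode above 0.03 m).
Of cover_1, cover_2, cover_3 only 2 to 3 are there at a start; the rules pass over those that are not, and their reading is None.
Of bolt_1, nut_1, nut_2, nut_3, nut_4 only 3 to 5 are there at a start; the rules pass over those that are not, and their reading is None.
At some moment in a run one of spatula, tote may be knocked a few centimetres aside while the robot is not near it.
It also fails if it takes over 208 s, if anything falls off the work surface, if the arm or the gripper's body presses on something with over 40 N, if the wrist force passes 120 N, or if a joint passes its speed limit or range.

## Working session

There is one attempt and no reset: what is moved stays moved. The work goes in short steps, Python scripts to look and compute and a shell command to move; the robot and the scene stay as the last step left them, time stands still between calls to the robot, and variables do not carry over. Pictures are saved under pics/ and viewed, at most 16 in all, crops included, and the job is handed in when it is done.

```bash
ls; mkdir -p pics
python3 - <<'E'
from station import r
import cv2,numpy as np
print(r.state()['tool_pos'],r.state()['tool_rot'],r.nose_length)
for n in("scene","top","wrist"):
    im,d=r.capture(n);cv2.imwrite(f"pics/{n}0.png",im[:,:,::-1]);np.savez(f"pics/{n}0.npz",im=im,d=d)
    print(n,r.camera_info(n))
E
```

```text
pics
[ 0.1544845  -0.52751875  0.24306332] [ 9.89877206e-01  1.41925096e-01 -4.47866215e-05 -6.18457000e-04] 0.025
scene {'vertical_fov': 57.413163888979376, 'cx': 337.0179681365464, 'cy': 234.7899572756673, 'origin': array([-0.231587  ,  0.55580467,  0.95629083]), 'rotation': array([-0.45603905,  0.78824623, -0.35222348,  0.21595112])}
top {'vertical_fov': 54.939239036704784, 'cx': 320.49698315390395, 'cy': 240.48982720362088, 'origin': array([0.56745205, 0.08633467, 1.2490369 ]), 'rotation': array([-0.69785346,  0.71579438, -0.02203146,  0.01239249])}
wrist {'vertical_fov': 71.10981513132889, 'cx': 318.0418896261488, 'cy': 241.8700374814697, 'tool_from_camera': array([[ 2.65640079e-04, -9.67447545e-01, -2.53071487e-01,
         7.03051917e-02],
       [ 9.99999069e-01,  5.95722362e-04, -1.22767803e-03,
        -2.95777250e-05],
       [ 1.33847444e-03, -2.53070925e-01,  9.67446802e-01,
        -1.41749789e-01],
       [ 0.00000000e+00,  0.00000000e+00,  0.00000000e+00,
         1.00000000e+00]])}
```

View pics/top0.png

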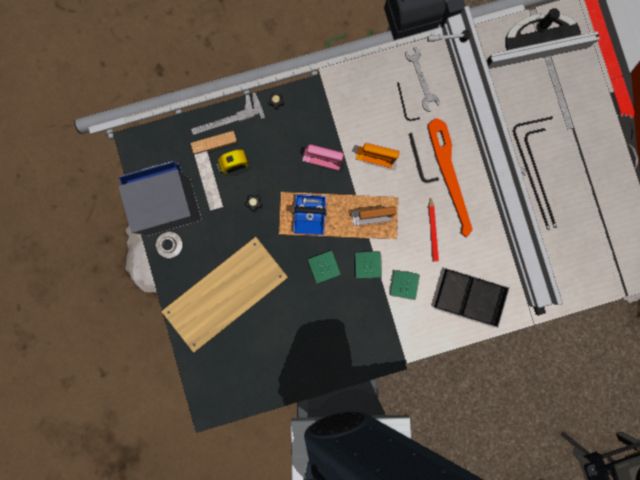

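View pics/scene0.png

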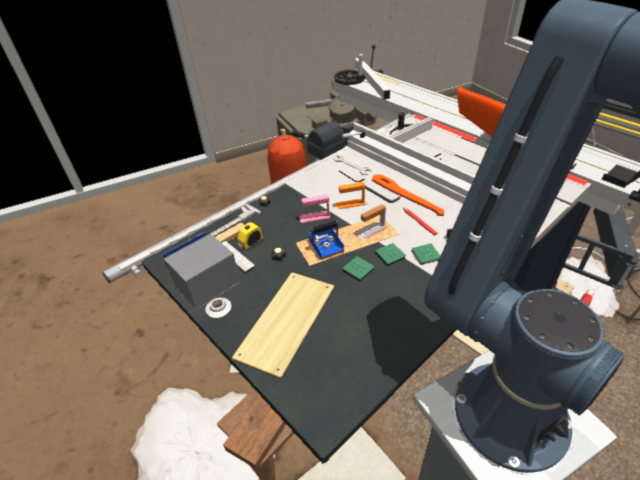

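The top view shows three covers (324,266), (368,264) and (405,284), the board (225,293), mat (338,215), tote (310,213), wooden spatula (374,214) and tray (471,297). Pink and orange spatula lookalikes stand behind the mat. Next I measure.

```bash
cat > h.py <<'E'
import numpy as np,cv2
from scipy.spatial.transform import Rotation as R
from station import r
def ext(n,tp=None,tq=None):
    i=r.camera_info(n);f=240/np.tan(np.radians(i['vertical_fov']/2))
    if n=='wrist':
        T=np.array(i['tool_from_camera']);Q=R.from_quat(tq).as_matrix();return f,i['cx'],i['cy'],Q@T[:3,3]+tp,Q@T[:3,:3]
    return f,i['cx'],i['cy'],np.array(i['origin']),R.from_quat(i['rotation']).as_matrix()
def plane(E,uv,z):
    f,cx,cy,o,M=E;uv=np.asarray(uv,float).reshape(-1,2)
    d=np.c_[(uv[:,0]-cx)/f,(uv[:,1]-cy)/f,np.ones(len(uv))]@M.T
    return o+d*((z-o[2])/d[:,2])[:,None]
def cloud(E,dep):
    f,cx,cy,o,M=E;v,u=np.mgrid[:480,:640]
    return o+np.dstack([(u-cx)/f*dep,(v-cy)/f*dep,dep])@M.T
def rects(E,mask,z,amin=100):
    "min-area rectangles in world xy: centre,long dir angle(deg),sizes"
    out=[]
    for c in cv2.findContours(mask.astype(np.uint8),0,2)[0]:
        if cv2.contourArea(c)<amin: continue
        P=plane(E,c,z)[:,:2]
        (x,y),(w,h),a=cv2.minAreaRect((P*1000).astype(np.float32))
        out.append((round(x),round(y),round(w),round(h),round(a,1),cv2.boundingRect(c)))
    return out
def hsv(im):return cv2.cvtColor(im,cv2.COLOR_RGB2HSV)
E
cat > m.py <<'E'
from h import *
im,d=np.load('pics/top0.npz').values();E=ext('top');H=hsv(im);h,s,v=H[...,0],H[...,1],H[...,2]
C=cloud(E,d);print('yaw',R.from_matrix(E[4]).as_euler('xyz',degrees=True),'table z',np.median(C[250:330,330:360,2]))
print('green',rects(E,(h>60)&(h<90)&(s>90)&(v>50),.013))
print('board',rects(E,cv2.morphologyEx(((h>12)&(h<28)&(s>50)&(v>120)).astype(np.uint8),2,np.ones((3,3))),.01,300))
b=((h>105)&(h<125)&(s>150)&(v>60)).astype(np.uint8);print('blue',rects(E,b,.034))
for n in('blue',):
  m=b>0;m[:,:250]=0
  P=C[m];print(P.min(0),P.max(0))
w=((h>8)&(h<20)&(s>100)&(v>60));m=w&(C[...,2]>.06)&(C[...,2]<.12)
m[:,:345]=0;m[:195]=0;m[:,400:]=0;P=C[m];print('spat top',len(P),P.mean(0),cv2.minAreaRect((P[:,:2]*1000).astype(np.float32)))
tr=((v<60)).astype(np.uint8);tr[:260]=0;tr[:,:430]=0;tr[:,515:]=0;tr[335:]=0;print('tray',rects(E,tr,.03))
big=cv2.resize(im[170:320,260:520],None,fx=3,fy=3,interpolation=2);cv2.imwrite('pics/c1.png',big[:,:,::-1])
E
python3 m.py
```

```text
yaw [-177.20053769   -0.74535396  -91.4724419 ] table z 0.0003661985683730551
green [(505, -152, 66, 65, 79.1, (391, 271, 27, 27)), (560, -55, 67, 72, 88.3, (355, 251, 26, 28)), (558, 62, 72, 72, 18.6, (307, 251, 34, 33))]
board [(492, 329, 139, 320, 37.2, (162, 238, 125, 113)), (691, -43, 194, 114, 86.5, (325, 194, 73, 45)), (704, 160, 36, 114, 87.0, (279, 192, 15, 43)), (902, 352, 32, 120, 14.9, (191, 131, 45, 22))]
blue [(674, 98, 77, 55, 84.8, (294, 212, 31, 22)), (731, 94, 76, 32, 85.2, (296, 195, 29, 14))]
[ 0.56745205  0.05618087 -0.00190321] [0.74843865 0.13832781 1.2490369 ]
spat top 311 [ 0.69219588 -0.07628827  0.08302258] ((692.5650634765625, -76.15936279296875), (22.41341781616211, 93.57171630859375), 5.840378761291504)
tray [(467, -323, 175, 105, 71.4, (434, 269, 74, 57))]
```

View pics/c1.png

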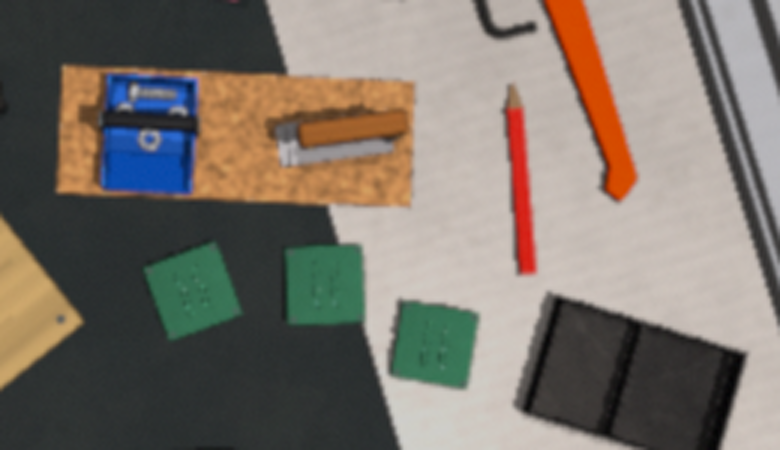

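```bash
cat > to.py <<'E'
import sys
from h import *
def to(x,y,z,psi):
    s=r.state();Q=R.from_quat(s['tool_rot']).as_matrix();p=np.array(s['tool_pos'])
    psi0=np.degrees(np.arctan2(Q[1,0],Q[0,0]));d=(psi-psi0+180)%360-180
    print('psi0 %.1f'%psi0,'shift',np.round(Q.T@(np.array([x,y,z])-p)/.3,4),'turn %.4f'%(-d/360),'clock',s['clock'],'j6',round(s['joint_pos'][5],2))
if __name__=='__main__': to(*map(float,sys.argv[1:]))
E
python3 to.py .69 -.06 .27 96
```

```text
psi0 16.3 shift [ 2.151  -0.9945 -0.0882] turn -0.2213 clock 0.15 j6 -0.08
```

```bash
python3 -m jog '[[-1,[1,-0.46,-0.09],0],[-1,[1,-0.46,-0.09],0],[-1,[1,-0.46,-0.09],0],[-1,[1,-0.46,-0.09],0],[-1,[1,-0.46,-0.09],0],[-1,[1,-0.46,-0.09],0]]' 20; python3 -m jog '[[-1,[1,-0.46,0],0],[-1,[1,-0.46,0],0],[-1,[1,-0.46,0],0],[-1,[1,-0.46,0],0],[-1,[1,-0.46,0],0],[-1,[1,-0.46,0],0]]'; python3 to.py .69 -.06 .27 96
```

```text
clock: 0.9
tool_pos: [0.4055, -0.309, 0.2708]
tool_rot: [0.99, 0.143, 0.0, -0.0]
contact_force: [-0.4, -0.2, -0.5]
finger_gap: 0.0932
gripper_force: 0.0
clock: 1.65
tool_pos: [0.6543, -0.0927, 0.2696]
tool_rot: [0.99, 0.143, -0.0, -0.0]
contact_force: [-0.5, -0.4, -0.4]
finger_gap: 0.0928
gripper_force: 0.0
psi0 16.4 shift [ 0.1451 -0.0707 -0.0014] turn -0.2210 clock 1.65 j6 1.07
```

```bash
python3 -m jog '[[-1,[0.145,-0.07,0],-0.221],[-1,[0.145,-0.07,0],-0.221],[-1,[0.145,-0.07,0],-0.221],[-1,[0.145,-0.07,0],-0.221],[-1,[0.145,-0.07,0],-0.221],[-1,[0.145,-0.07,0],-0.221],[-1,[0.145,-0.07,0],-0.221],[-1,[0.145,-0.07,0],-0.221],[-1,[0.145,-0.07,0],-0.221]]'
cat > snap.py <<'E'
import sys
from h import *
s=r.state();im,d=r.capture('wrist');n=sys.argv[1]
cv2.imwrite(f'pics/{n}.png',im[:,:,::-1]);np.savez(f'pics/{n}.npz',im=im,d=d,tp=s['tool_pos'],tq=s['tool_rot'])
print(s['tool_pos'],s['joint_pos'])
E
python3 snap.py w1
```

```text
clock: 2.78
tool_pos: [0.6883, -0.0633, 0.2704]
tool_rot: [0.671, 0.742, -0.0, -0.0]
contact_force: [-0.2, -0.8, -1.1]
finger_gap: 0.0931
gripper_force: 0.0
[ 0.68826658 -0.06327769  0.27042637] [-1.58906811e-01  5.94141027e-01  1.20682589e+00 -2.84264354e-04
  1.34121902e+00 -2.59591766e-01]
```

View pics/w1.png

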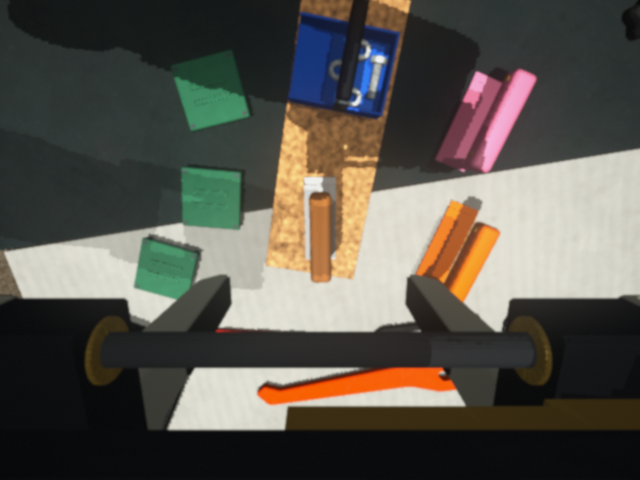

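The wrist view shows the spatula handle at (320,193–282), with the blade showing beyond its top end (318,178). The tote is at (345,65) with one bolt and about 3 nuts. I'll fix the spatula's direction and refine the poses.

```bash
cat > w1.py <<'E'
from h import *
D=np.load('pics/w1.npz');im,d=D['im'],D['d'];E=ext('wrist',D['tp'],D['tq']);C=cloud(E,d);H=hsv(im);h,s,v=[H[...,i].astype(int) for i in range(3)]
print('blade ends',plane(E,[[318,178],[310,262]],.0045),'handle',plane(E,[[320,193],[320,282]],.084))
roi=np.zeros((480,640),bool);roi[170:290,295:345]=1
m=roi&(C[...,2]>.075)&(C[...,2]<.1);P=C[m][:,:2]*1000;print('handle',len(P),cv2.minAreaRect(P.astype(np.float32)),C[m][:,2].mean())
m=roi&(s<40)&(v>120);P=plane(E,np.argwhere(m)[:,::-1],.0045);print('blade',P.min(0),P.max(0),[np.round(C[178:200,c,2],3) for c in(310,)])
g=(h>60)&(h<90)&(s>90)&(v>40);print('green',rects(E,g,.013))
cork=(h>5)&(h<22)&(s>60);
b=(h>105)&(h<125)&(s>120)&(v>40);b[:,:270]=0;b[130:]=0;P=C[b];P=P[(P[:,2]>.028)&(P[:,2]<.045)];print('tote rim',cv2.minAreaRect((P[:,:2]*1000).astype(np.float32)))
m=np.zeros_like(b);m[:130,280:410]=1;m&=C[...,2]>.065;P=C[m];print('tote handle',P.min(0),P.max(0),cv2.minAreaRect((P[:,:2]*1000).astype(np.float32)))
E
python3 w1.py
```

```text
blade ends [[ 0.68415304 -0.02077172  0.0045    ]
 [ 0.68463583 -0.12669476  0.0045    ]] handle [[ 0.68700204 -0.02952912  0.084     ]
 [ 0.69645471 -0.12143834  0.084     ]]
handle 1915 ((691.924072265625, -75.4071044921875), (22.150371551513672, 92.41808319091797), 6.3461594581604) 0.08369180735177106
blade [ 0.66662644 -0.1654244   0.0045    ] [ 0.73219749 -0.01896356  0.0045    ] [array([0.004, 0.005, 0.004, 0.003, 0.004, 0.003, 0.003, 0.006, 0.006,
       0.005, 0.004, 0.006, 0.003, 0.004, 0.006, 0.004, 0.004, 0.075,
       0.081, 0.082, 0.083, 0.083])]
green [(505, -152, 68, 67, 78.9, (136, 239, 61, 60)), (559, -56, 69, 70, 90.0, (181, 166, 61, 62)), (557, 61, 71, 71, 18.9, (171, 50, 79, 82))]
tote rim ((697.1129150390625, 96.12509155273438), (79.28883361816406, 99.63182830810547), 85.40787506103516)
tote handle [0.68140365 0.00663827 0.06631508] [0.71206278 0.13707739 0.41216806] ((698.7282104492188, 71.18373107910156), (132.4701690673828, 17.795358657836914), 82.62649536132812)
```

```bash
python3 to.py .6914 -.0704 .078 96.2
```

```text
psi0 95.7 shift [-0.0253  0.0081  0.6416] turn -0.0013 clock 2.825 j6 -0.26
```

```bash
python3 -m jog '[[-1,[-0.025,0.008,0.3],-0.001],[-1,[-0.025,0.008,0.5],-0.001],[-1,[-0.025,0.008,0.64],-0.001],[-1,[-0.025,0.008,0.64],-0.001],[-1,[-0.025,0.008,0.64],-0.001],[1,[-0.025,0.008,0.64],-0.001],[1,[-0.025,0.008,0.64],-0.001],[1,[-0.025,0.008,0.64],-0.001],[1,[-0.025,0.008,0.64],-0.001],[1,[-0.025,0.008,0.64],-0.001]]' 50; python3 -m jog '[[1,[0,0,0],0],[1,[0,0,0],0],[1,[0,0,-0.1],0],[1,[0,0,-0.25],0],[1,[0,0,-0.25],0]]'; python3 to.py .45 .02 .078 18.9
```

```text
clock: 4.08
tool_pos: [0.6919, -0.0692, 0.0787]
tool_rot: [0.668, 0.745, 0.0, 0.0]
contact_force: [0.4, -0.5, -0.2]
finger_gap: 0.0478
gripper_force: 0.0
clock: 4.7
tool_pos: [0.6934, -0.0694, 0.1571]
tool_rot: [0.668, 0.745, 0.002, 0.002]
contact_force: [0.5, -0.3, -3.2]
finger_gap: 0.0216
gripper_force: 49.9
psi0 96.2 shift [ 0.3849 -0.7754  0.2589] turn 0.2148 clock 4.7 j6 -0.28
```

```bash
python3 to.py .453 .0254 .16 18.9; python3 -m jog '[[1,[0.39,-0.79,0],0.215],[1,[0.39,-0.79,0],0.215],[1,[0.39,-0.79,0],0.215],[1,[0.39,-0.79,0],0.215],[1,[0.39,-0.79,0],0.215],[1,[0.39,-0.79,0],0.215],[1,[0.39,-0.79,0],0.215],[1,[0.39,-0.79,0],0.215],[1,[0.39,-0.79,0],0.215],[1,[0.39,-0.79,0],0.215]]';  python3 to.py .453 .0254 .079 18.9
```

```text
psi0 96.2 shift [ 0.4013 -0.762  -0.0143] turn 0.2148 clock 4.7 j6 -0.28
clock: 5.95
tool_pos: [0.4432, 0.0213, 0.1532]
tool_rot: [0.986, 0.164, -0.0, -0.0]
contact_force: [-0.2, 0.1, -2.9]
finger_gap: 0.0213
gripper_force: 49.9
psi0 18.9 shift [ 0.0354 -0.0022  0.2473] turn -0.0000 clock 5.95 j6 1.18
```

```bash
python3 -m jog '[[1,[0.02,-0.002,0.1],0],[1,[0.02,-0.002,0.2],0],[1,[0.02,-0.002,0.23],0],[1,[0.02,-0.002,0.235],0],[1,[0.02,-0.002,0.24],0],[1,[0.02,-0.002,0.24],0],[1,[0.02,-0.002,0.24],0]]';  python3 - <<'E'
from to import *
to(.557,.061,.079,18.9)
im,d=r.capture('scene');cv2.imwrite('pics/s1.png',cv2.resize(im[190:310,300:460],None,fx=5,fy=5,interpolation=2)[:,:,::-1])
E
```

```text
clock: 6.82
tool_pos: [0.4509, 0.0238, 0.0854]
tool_rot: [0.986, 0.164, 0.002, 0.001]
contact_force: [-13.7, 0.3, 60.9]
finger_gap: 0.0216
gripper_force: 50.1
psi0 18.9 shift [ 0.3745 -0.0028  0.0231] turn -0.0000 clock 6.825 j6 1.19
```

View pics/s1.png

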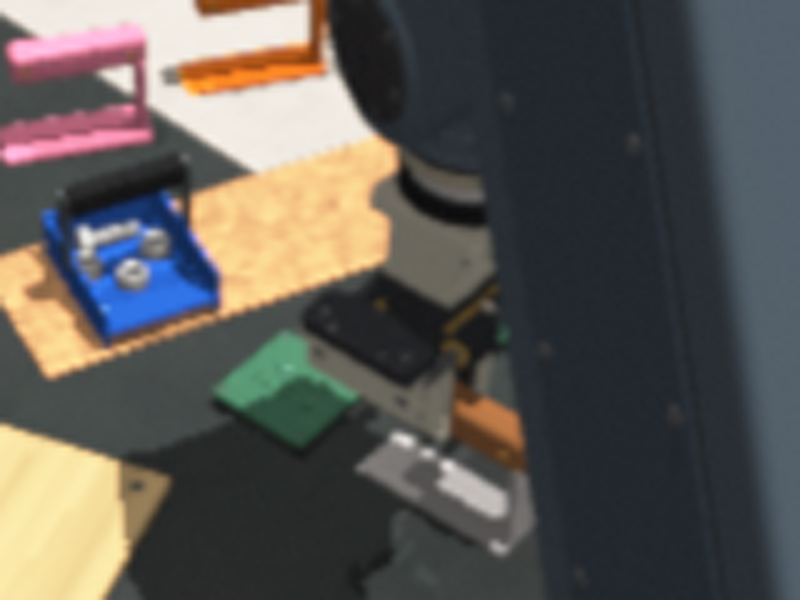

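The 61 N reaction says the blade is already on the table, so the spatula sits about 9 mm low in the grip: the fingers closed late, during the lift. I'll let it stand here and regrip.

```bash
python3 -m jog '[[1,[0,0,-0.015],0],[1,[0,0,-0.015],0],[1,[0,0,-0.015],0]]'; python3 -m jog '[[-1,[0,0,-0.015],0],[-1,[0,0,-0.015],0],[-1,[0,0,-0.015],0],[-1,[0,0,-0.015],0],[-1,[0,0,-0.28],0],[-1,[-0.1,0,-0.28],0],[-1,[-0.1,0,-0.28],0]]'; python3 snap.py w2
cat > sp.py <<'E'
import sys
from h import *
D=np.load(f'pics/{sys.argv[1]}.npz');im,d=D['im'],D['d'];E=ext('wrist',D['tp'],D['tq']);C=cloud(E,d);H=hsv(im);h,s,v=[H[...,i].astype(int) for i in range(3)]
m=(h>5)&(h<20)&(s>90)&(C[...,2]>.06)&(C[...,2]<.11)&(np.hypot(C[...,0]-D['tp'][0],C[...,1]-D['tp'][1])<.15)
P=C[m];(c,wh,a)=cv2.minAreaRect((P[:,:2]*1000).astype(np.float32));print('handle',len(P),c,wh,a,'z med',np.median(P[:,2]))
E
python3 sp.py w2
```

```text
clock: 7.25
tool_pos: [0.4488, 0.0238, 0.0858]
tool_rot: [0.987, 0.164, -0.0, -0.0]
contact_force: [-0.1, 0.2, -0.2]
finger_gap: 0.0218
gripper_force: 50.0
clock: 8.12
tool_pos: [0.4201, 0.0139, 0.1711]
tool_rot: [0.987, 0.163, 0.001, 0.0]
contact_force: [-0.0, 0.0, -0.0]
finger_gap: 0.0871
gripper_force: 0.0
[0.42009713 0.01393951 0.17114559] [-7.76598923e-02  2.19469484e-01  2.04307115e+00 -5.45324652e-05
  8.77248888e-01  1.16482999e+00]
handle 3737 (438.989013671875, 20.57453155517578) (91.82059478759766, 22.869892120361328) 18.716215133666992 z med 0.08221737510822469
```

View pics/w2.png

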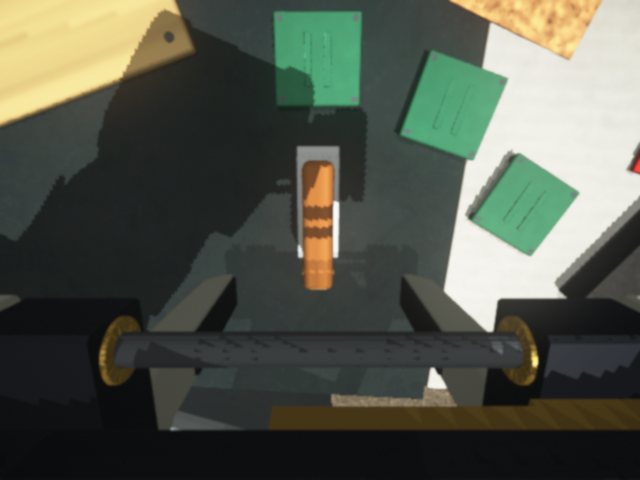

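```bash
python3 to.py .4437 .0222 .0755 18.7
```

```text
psi0 18.8 shift [ 0.0811 -0.001   0.3166] turn 0.0003 clock 8.175 j6 1.17
```

```bash
python3 -m jog '[[-1,[0.081,-0.001,0.1],0],[-1,[0.081,-0.001,0.25],0],[-1,[0.081,-0.001,0.317],0],[-1,[0.081,-0.001,0.317],0],[-1,[0.081,-0.001,0.317],0]]'; python3 -m jog '[[1,[0,0,0],0],[1,[0,0,0],0],[1,[0,0,0],0],[1,[0,0,0],0],[1,[0,0,0],0],[1,[0,0,0],0],[1,[0,0,0],0],[1,[0,0,0],0],[1,[0,0,0],0]]' 60; python3 -m jog '[[1,[0,0,-0.005],0],[1,[0,0,-0.009],0],[1,[0,0,-0.009],0],[1,[0,0,-0.009],0]]'; python3 to.py .557 .061 .079 18.8
```

```text
clock: 8.8
tool_pos: [0.444, 0.0224, 0.0753]
tool_rot: [0.987, 0.164, 0.0, 0.0]
contact_force: [0.5, 0.3, -0.0]
finger_gap: 0.093
gripper_force: 0.0
clock: 9.93
tool_pos: [0.4435, 0.0223, 0.075]
tool_rot: [0.987, 0.164, -0.0, 0.0]
contact_force: [0.9, -0.7, -0.6]
finger_gap: 0.0218
gripper_force: 60.0
clock: 10.42
tool_pos: [0.4435, 0.0223, 0.0777]
tool_rot: [0.987, 0.164, -0.0, -0.0]
contact_force: [-0.3, -0.0, -2.6]
finger_gap: 0.0214
gripper_force: 60.0
psi0 18.8 shift [ 3.997e-01  1.000e-04 -4.300e-03] turn 0.0001 clock 10.425 j6 1.19
```

```bash
python3 -m jog '[[1,[0.05,0,0],0],[1,[0.1,0,0],0],[1,[0.15,0,0],0],[1,[0.2,0,0],0],[1,[0.25,0,0],0],[1,[0.3,0,0],0],[1,[0.35,0,0],0],[1,[0.391,0,0],0],[1,[0.391,0,0],0],[1,[0.391,0,0],0]]';python3 -m jog '[[1,[0,0,-0.02],0],[1,[0,0,-0.04],0],[1,[0,0,-0.08],0],[1,[0,0,-0.12],0],[1,[0,0,-0.15],0],[1,[0,0,-0.15],0]]';  python3 - <<'E'
from to import *
to(.492,.329,.13,37.2)
im,d=r.capture('scene');cv2.imwrite('pics/s2.png',cv2.resize(im[190:310,300:460],None,fx=5,fy=5,interpolation=2)[:,:,::-1])
E
```

```text
clock: 11.68
tool_pos: [0.5541, 0.0601, 0.0775]
tool_rot: [0.987, 0.164, -0.0, -0.0]
contact_force: [0.3, 0.0, -2.3]
finger_gap: 0.022
gripper_force: 60.0
clock: 12.42
tool_pos: [0.5549, 0.0602, 0.1236]
tool_rot: [0.987, 0.164, 0.001, 0.0]
contact_force: [-0.0, 0.1, -3.7]
finger_gap: 0.0215
gripper_force: 60.0
psi0 18.8 shift [ 0.0909 -0.9158 -0.0216] turn -0.0510 clock 12.425 j6 1.27
```

View pics/s2.png

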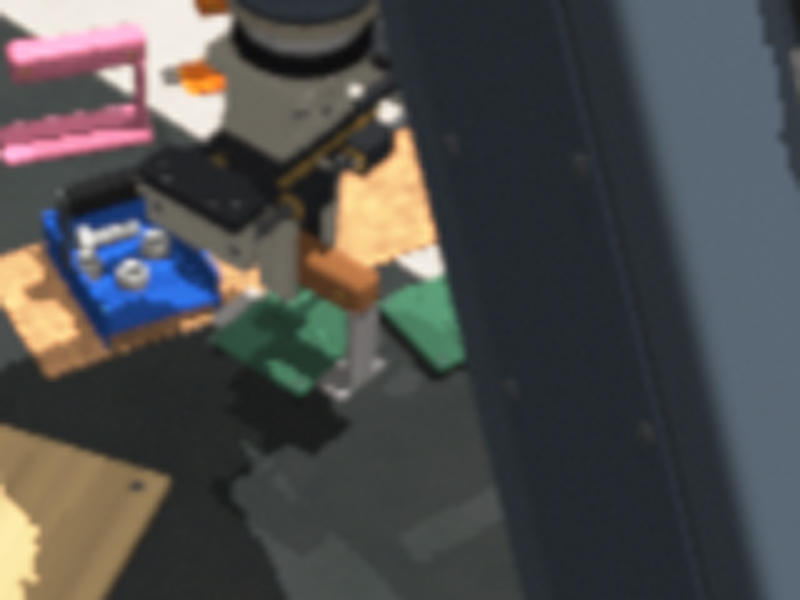

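```bash
python3 to.py .433 .403 .1236 37.2
```

```text
psi0 18.8 shift [-0.0147 -1.2123 -0.0021] turn -0.0510 clock 12.475 j6 1.27
```

```bash
python3 -m jog '[[1,[0,-0.02,0],0],[1,[0,-0.06,0],0],[1,[0,-0.12,0],0],[1,[0,-0.19,0],0],[1,[0,-0.26,0],0],[1,[0,-0.33,0],0],[1,[0,-0.4,0],0],[1,[0,-0.47,0],0],[1,[0,-0.54,0],0],[1,[0,-0.61,0],0]]';python3 -m jog '[[1,[-0.002,-0.07,0],-0.005],[1,[-0.004,-0.14,0],-0.01],[1,[-0.006,-0.21,0],-0.02],[1,[-0.008,-0.28,0],-0.03],[1,[-0.01,-0.35,0],-0.035],[1,[-0.012,-0.42,0],-0.04],[1,[-0.014,-0.49,0],-0.045],[1,[-0.015,-0.55,0],-0.05],[1,[-0.015,-0.59,0],-0.051],[1,[-0.015,-0.602,0],-0.051]]'; python3 to.py .433 .403 .0885 37.2
```

```text
clock: 13.72
tool_pos: [0.4945, 0.2351, 0.1228]
tool_rot: [0.986, 0.164, -0.0, -0.0]
contact_force: [0.6, 0.4, -2.7]
finger_gap: 0.0213
gripper_force: 60.0
clock: 14.98
tool_pos: [0.4326, 0.4034, 0.1227]
tool_rot: [0.948, 0.319, -0.0, 0.0]
contact_force: [0.1, -0.5, -3.0]
finger_gap: 0.0216
gripper_force: 60.0
psi0 37.2 shift [1.000e-04 1.800e-03 1.139e-01] turn 0.0001 clock 14.975 j6 1.59
```

```bash
python3 -m jog '[[1,[0,0.002,0.04],0],[1,[0,0.002,0.08],0],[1,[0,0.002,0.095],0],[1,[0,0.002,0.105],0],[1,[0,0.002,0.115],0],[1,[0,0.002,0.115],0],[1,[0,0.002,0.115],0]]';python3 -m jog '[[1,[-0.02,0,0],0],[1,[-0.06,0,0],0],[1,[-0.1,0,0],0],[1,[-0.15,0,0],0],[1,[-0.2,0,0],0],[1,[-0.25,0,0],0],[1,[-0.3,0,0],0],[1,[-0.37,0,0],0],[1,[-0.37,0,0],0],[1,[-0.37,0,-0.15],0]]';  python3 - <<'E'
from to import *
im,d=r.capture('top');np.savez('pics/t2.npz',im=im,d=d);E=ext('top');H=hsv(im);h,s,v=H[...,0],H[...,1],H[...,2]
g=(h>60)&(h<90)&(s>90)&(v>30);C=cloud(E,d)
print(rects(E,g,.018))
b=(h>105)&(h<125)&(s>150)&(v>60);print('blue',rects(E,b,.034))
to(.45,-.056,.16,0)
cv2.imwrite('pics/t2.png',im[:,:,::-1])
E
```

```text
clock: 15.85
tool_pos: [0.4334, 0.4025, 0.0885]
tool_rot: [0.948, 0.319, 0.0, -0.0]
contact_force: [0.6, -0.6, -1.4]
finger_gap: 0.0218
gripper_force: 60.0
clock: 17.1
tool_pos: [0.344, 0.3345, 0.132]
tool_rot: [0.948, 0.319, -0.002, 0.001]
contact_force: [1.3, 0.8, -1.8]
finger_gap: 0.0214
gripper_force: 60.0
[(437, 405, 65, 66, 37.0, (180, 300, 32, 32)), (505, -151, 66, 65, 79.1, (391, 271, 27, 27)), (560, -55, 67, 72, 88.3, (355, 251, 26, 28))]
blue [(674, 98, 77, 55, 84.8, (294, 212, 31, 22)), (731, 94, 76, 32, 85.2, (296, 195, 29, 14))]
psi0 37.2 shift [-0.5161  1.2511 -0.0746] turn 0.1033 clock 17.15 j6 1.6
```

View pics/t2.png

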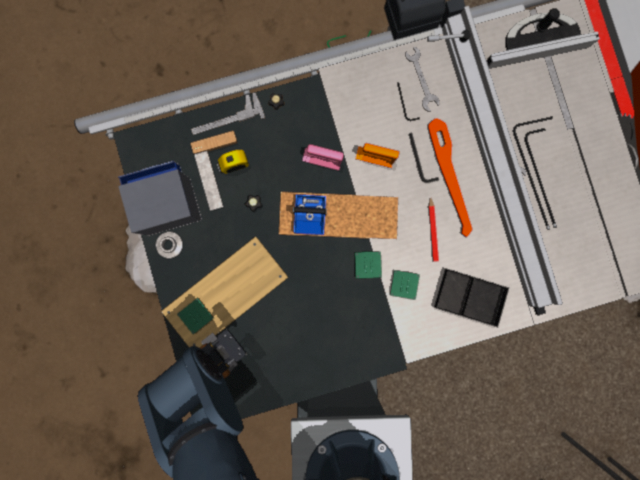

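The first cover stands on the board at pixel (194,316). Next is cover_2.

```bash
python3 -m jog '[[1,[-0.25,0.625,0],0],[1,[-0.25,0.625,0],0],[1,[-0.25,0.625,0],0],[1,[-0.25,0.625,0],0]]'; python3 -m jog '[[1,[-0.27,0.625,0],0.104],[1,[-0.27,0.625,0],0.104],[1,[-0.27,0.625,0],0.104],[1,[-0.27,0.625,0],0.104],[1,[-0.27,0.625,0],0.104],[1,[-0.27,0.625,0],0.104],[1,[-0.27,0.625,0],0.104]]'; python3 to.py .445 -.0545 .0777 -0.5
```

```text
clock: 17.65
tool_pos: [0.3996, 0.1381, 0.1336]
tool_rot: [0.948, 0.317, 0.001, 0.0]
contact_force: [0.3, -0.0, -1.8]
finger_gap: 0.0219
gripper_force: 60.0
clock: 18.52
tool_pos: [0.4472, -0.0567, 0.1333]
tool_rot: [1.0, -0.001, -0.0, -0.0]
contact_force: [0.3, -0.2, -1.8]
finger_gap: 0.0215
gripper_force: 60.0
psi0 -0.1 shift [-0.0074 -0.0073  0.1852] turn 0.0011 clock 18.525 j6 1.34
```

```bash
python3 -m jog '[[1,[0,-0.005,0.09],0],[1,[0,-0.005,0.15],0],[1,[0,-0.005,0.18],0],[1,[0,-0.005,0.185],0],[1,[0,-0.005,0.185],0],[1,[0,-0.005,0.185],0]]'; python3 to.py .557 -.0555 .0775 -0.3
```

```text
clock: 19.27
tool_pos: [0.4476, -0.0563, 0.0783]
tool_rot: [1.0, -0.002, 0.0, 0.0]
contact_force: [-1.2, -0.9, -2.5]
finger_gap: 0.0216
gripper_force: 60.0
psi0 -0.2 shift [ 0.3646 -0.0041  0.0029] turn 0.0002 clock 19.275 j6 1.35
```

```bash
python3 -m jog '[[1,[0.05,-0.002,0],0],[1,[0.1,-0.002,0],0],[1,[0.15,-0.002,0],0],[1,[0.2,-0.002,0],0],[1,[0.25,-0.002,0],0],[1,[0.3,-0.002,0],0],[1,[0.35,-0.002,0],0],[1,[0.365,-0.002,0],0],[1,[0.365,-0.002,0],0],[1,[0.365,-0.002,0],0]]';python3 -m jog '[[1,[0,0,-0.02],0],[1,[0,0,-0.04],0],[1,[0,0,-0.08],0],[1,[0,0,-0.12],0],[1,[0,0,-0.17],0],[1,[0,0,-0.17],0]]'; python3 to.py .49 .327 .124 37.2
```

```text
clock: 20.52
tool_pos: [0.5564, -0.0561, 0.0777]
tool_rot: [1.0, -0.002, -0.0, -0.0]
contact_force: [0.0, -0.0, -2.7]
finger_gap: 0.0217
gripper_force: 60.0
clock: 21.28
tool_pos: [0.5575, -0.0563, 0.1303]
tool_rot: [1.0, -0.002, 0.001, 0.0]
contact_force: [-0.4, -0.3, -3.4]
finger_gap: 0.0217
gripper_force: 60.0
psi0 -0.2 shift [-0.2304 -1.2766  0.0197] turn -0.1040 clock 21.275 j6 1.39
```

```bash
python3 -m jog '[[1,[-0.005,-0.02,0],0],[1,[-0.01,-0.06,0],0],[1,[-0.02,-0.12,0],0],[1,[-0.035,-0.19,0],0],[1,[-0.05,-0.26,0],0],[1,[-0.06,-0.33,0],0],[1,[-0.075,-0.4,0],0],[1,[-0.09,-0.47,0],0],[1,[-0.1,-0.54,0],0],[1,[-0.115,-0.61,0],0]]';python3 -m jog '[[1,[-0.015,-0.07,0],-0.01],[1,[-0.03,-0.14,0],-0.02],[1,[-0.04,-0.21,0],-0.035],[1,[-0.05,-0.28,0],-0.05],[1,[-0.06,-0.35,0],-0.065],[1,[-0.075,-0.42,0],-0.08],[1,[-0.09,-0.49,0],-0.09],[1,[-0.1,-0.56,0],-0.1],[1,[-0.11,-0.62,0],-0.104],[1,[-0.115,-0.66,0],-0.104]]'; python3 -m jog '[[1,[0,0,0],0],[1,[0,0,0],0]]'; python3 to.py .49 .327 .088 37.2
```

```text
clock: 22.52
tool_pos: [0.5223, 0.1289, 0.1287]
tool_rot: [1.0, -0.002, -0.0, -0.0]
contact_force: [0.3, -0.7, -4.5]
finger_gap: 0.0213
gripper_force: 60.0
clock: 23.78
tool_pos: [0.4891, 0.3263, 0.1287]
tool_rot: [0.948, 0.319, -0.0, 0.0]
contact_force: [-0.2, -0.4, -3.6]
finger_gap: 0.0216
gripper_force: 60.0
clock: 24.02
tool_pos: [0.4894, 0.3247, 0.1286]
tool_rot: [0.948, 0.319, -0.0, 0.0]
contact_force: [0.3, 0.1, -3.7]
finger_gap: 0.0215
gripper_force: 60.0
psi0 37.2 shift [ 0.0062 -0.0049  0.1353] turn -0.0001 clock 24.025 j6 1.43
```

Now lower, retreat, then go towards cover_3 (0.505, −0.152, yaw −11).

```bash
python3 -m jog '[[1,[0.005,-0.005,0.04],0],[1,[0.005,-0.005,0.08],0],[1,[0.005,-0.005,0.11],0],[1,[0.005,-0.005,0.125],0],[1,[0.005,-0.005,0.135],0],[1,[0.005,-0.005,0.135],0],[1,[0.005,-0.005,0.135],0]]';python3 -m jog '[[1,[-0.02,0,0],0],[1,[-0.06,0,0],0],[1,[-0.1,0,0],0],[1,[-0.15,0,0],0],[1,[-0.2,0,0],0],[1,[-0.25,0,0],0],[1,[-0.3,0,0],0],[1,[-0.37,0,0],0],[1,[-0.37,0,0],0],[1,[-0.37,0,-0.15],0]]';  python3 - <<'E'
from to import *
im,d=r.capture('top');E=ext('top');H=hsv(im);h,s,v=H[...,0],H[...,1],H[...,2]
g=(h>60)&(h<90)&(s>90)&(v>30)
print(rects(E,g,.018),rects(E,g,.013))
b=(h>105)&(h<125)&(s>150)&(v>60);print('blue',rects(E,b,.034))
to(.392,-.130,.135,-11)
E
```

```text
clock: 24.9
tool_pos: [0.4899, 0.3274, 0.0886]
tool_rot: [0.948, 0.319, 0.0, -0.0]
contact_force: [0.4, -0.4, -1.3]
finger_gap: 0.0213
gripper_force: 60.0
clock: 26.15
tool_pos: [0.4002, 0.2596, 0.132]
tool_rot: [0.948, 0.319, -0.002, 0.0]
contact_force: [1.8, -0.2, -1.3]
finger_gap: 0.0217
gripper_force: 60.0
[(437, 405, 66, 65, 37.3, (179, 300, 33, 32)), (494, 328, 65, 65, 38.7, (208, 277, 32, 33)), (505, -151, 66, 65, 79.1, (391, 271, 27, 27))] [(437, 407, 66, 65, 37.3, (179, 300, 33, 32)), (494, 329, 66, 65, 38.7, (208, 277, 32, 33)), (505, -152, 66, 65, 79.1, (391, 271, 27, 27))]
blue [(674, 99, 77, 55, 84.8, (294, 212, 31, 22)), (731, 94, 76, 32, 85.2, (296, 195, 29, 14))]
psi0 37.2 shift [-0.8179  1.0163  0.0083] turn 0.1339 clock 26.2 j6 1.4
```

```bash
python3 -m jog '[[1,[-0.41,0.51,0],0],[1,[-0.41,0.51,0],0],[1,[-0.41,0.51,0],0],[1,[-0.41,0.51,0],0]]'; python3 -m jog '[[1,[-0.41,0.506,0],0.134],[1,[-0.41,0.506,0],0.134],[1,[-0.41,0.506,0],0.134],[1,[-0.41,0.506,0],0.134],[1,[-0.41,0.506,0],0.134],[1,[-0.41,0.506,0],0.134],[1,[-0.41,0.506,0],0.134],[1,[-0.41,0.506,0],0.134]]'; python3 to.py .392 -.130 .0777 -11
```

```text
clock: 26.7
tool_pos: [0.3962, 0.0612, 0.1336]
tool_rot: [0.948, 0.317, 0.0, 0.0]
contact_force: [-0.3, 0.4, -2.3]
finger_gap: 0.0213
gripper_force: 60.0
clock: 27.7
tool_pos: [0.3898, -0.131, 0.1333]
tool_rot: [0.995, -0.095, 0.0, 0.0]
contact_force: [-0.2, -0.6, -1.6]
finger_gap: 0.0214
gripper_force: 60.0
psi0 -10.9 shift [ 0.0065 -0.0048  0.1852] turn 0.0002 clock 27.7 j6 1.32
```

```bash
python3 -m jog '[[1,[0,-0.004,0.09],0],[1,[0,-0.004,0.15],0],[1,[0,-0.004,0.18],0],[1,[0,-0.004,0.187],0],[1,[0,-0.004,0.187],0],[1,[0,-0.004,0.187],0]]'; python3 to.py .5025 -.1512 .0775 -11
```

```text
clock: 28.45
tool_pos: [0.3901, -0.1303, 0.0776]
tool_rot: [0.995, -0.096, 0.0, 0.0]
contact_force: [-0.3, 0.8, -1.4]
finger_gap: 0.0217
gripper_force: 60.0
psi0 -11.0 shift [ 0.381  -0.0033  0.0008] turn -0.0001 clock 28.45 j6 1.33
```

```bash
python3 -m jog '[[1,[0.05,-0.003,0],0],[1,[0.1,-0.003,0],0],[1,[0.15,-0.003,0],0],[1,[0.2,-0.003,0],0],[1,[0.25,-0.003,0],0],[1,[0.3,-0.003,0],0],[1,[0.35,-0.003,0],0],[1,[0.381,-0.003,0],0],[1,[0.381,-0.003,0],0],[1,[0.381,-0.003,0],0]]';python3 -m jog '[[1,[0,0,-0.02],0],[1,[0,0,-0.04],0],[1,[0,0,-0.08],0],[1,[0,0,-0.12],0],[1,[0,0,-0.17],0],[1,[0,0,-0.17],0]]'; python3 to.py .5475 .2517 .128 37.2
```

```text
clock: 29.7
tool_pos: [0.5017, -0.151, 0.077]
tool_rot: [0.995, -0.096, -0.0, -0.0]
contact_force: [0.6, 0.2, -2.0]
finger_gap: 0.0213
gripper_force: 60.0
clock: 30.45
tool_pos: [0.5028, -0.1514, 0.1296]
tool_rot: [0.995, -0.096, 0.001, 0.0]
contact_force: [0.3, -0.9, -4.6]
finger_gap: 0.0216
gripper_force: 60.0
psi0 -11.0 shift [-0.1113 -1.3474  0.0045] turn -0.1340 clock 30.45 j6 1.38
```

```bash
python3 -m jog '[[1,[-0.002,-0.02,0],0],[1,[-0.005,-0.06,0],0],[1,[-0.01,-0.12,0],0],[1,[-0.015,-0.19,0],0],[1,[-0.02,-0.26,0],0],[1,[-0.03,-0.33,0],0],[1,[-0.035,-0.4,0],0],[1,[-0.04,-0.47,0],0],[1,[-0.045,-0.54,0],0],[1,[-0.05,-0.61,0],0]]';python3 -m jog '[[1,[-0.005,-0.07,0],-0.012],[1,[-0.01,-0.15,0],-0.028],[1,[-0.015,-0.23,0],-0.045],[1,[-0.02,-0.31,0],-0.062],[1,[-0.03,-0.39,0],-0.08],[1,[-0.04,-0.47,0],-0.1],[1,[-0.045,-0.55,0],-0.115],[1,[-0.05,-0.63,0],-0.128],[1,[-0.055,-0.7,0],-0.134],[1,[-0.06,-0.737,0],-0.134]]'; python3 -m jog '[[1,[0,0,0],0],[1,[0,0,0],0]]'; python3 to.py .5475 .2517 .088 37.2
```

```text
clock: 31.7
tool_pos: [0.5222, 0.0332, 0.1279]
tool_rot: [0.995, -0.096, -0.0, -0.0]
contact_force: [0.0, 0.8, -3.2]
finger_gap: 0.0218
gripper_force: 60.0
clock: 32.95
tool_pos: [0.5468, 0.2532, 0.1279]
tool_rot: [0.948, 0.319, -0.0, -0.0]
contact_force: [-0.7, 0.1, -3.3]
finger_gap: 0.0214
gripper_force: 60.0
clock: 33.2
tool_pos: [0.5471, 0.2512, 0.1281]
tool_rot: [0.948, 0.318, -0.0, 0.0]
contact_force: [-0.2, -0.4, -2.9]
finger_gap: 0.0218
gripper_force: 60.0
psi0 37.1 shift [ 0.0022 -0.0004  0.1335] turn -0.0002 clock 33.2 j6 1.28
```

```bash
python3 -m jog '[[1,[0.002,0,0.04],0],[1,[0.002,0,0.08],0],[1,[0.002,0,0.11],0],[1,[0.002,0,0.125],0],[1,[0.002,0,0.133],0],[1,[0.002,0,0.133],0],[1,[0.002,0,0.133],0]]';python3 -m jog '[[1,[-0.02,0,0],0],[1,[-0.06,0,0],0],[1,[-0.1,0,0],0],[1,[-0.15,0,0],0],[1,[-0.2,0,0],0],[1,[-0.25,0,0],0],[1,[-0.3,0,0],0],[1,[-0.37,0,0],0],[1,[-0.37,0,0],0],[1,[-0.37,0,-0.3],0]]';  python3 - <<'E'
from to import *
im,d=r.capture('top');E=ext('top');H=hsv(im);h,s,v=H[...,0],H[...,1],H[...,2]
g=(h>60)&(h<90)&(s>90)&(v>30)
Q=R.from_euler('z',-37.2,degrees=True).as_matrix()[:2,:2]
for q in rects(E,g,.023): print(q, Q@(np.array(q[:2])-[492,329]))
b=(h>105)&(h<125)&(s>150)&(v>60);print('blue',rects(E,b,.034))
to(.45,.0,.22,37)
cv2.imwrite('pics/t3.png',im[:,:,::-1])
E
```

```text
clock: 34.08
tool_pos: [0.5479, 0.2522, 0.0886]
tool_rot: [0.948, 0.319, 0.0, -0.0]
contact_force: [-0.4, 0.7, -2.8]
finger_gap: 0.0217
gripper_force: 60.0
clock: 35.33
tool_pos: [0.4576, 0.1844, 0.1485]
tool_rot: [0.948, 0.319, -0.004, -0.0]
contact_force: [1.8, 0.5, -1.2]
finger_gap: 0.0216
gripper_force: 60.0
(438, 404, 65, 66, 37.3, (179, 299, 33, 33)) [ 2.33231804 92.38809605]
(494, 327, 67, 64, 38.2, (208, 278, 32, 31)) [ 0.38386161 -2.80225807]
(552, 251, 65, 65, 37.4, (237, 255, 31, 32)) [  0.63306412 -98.4052805 ]
blue [(674, 98, 77, 55, 84.8, (294, 212, 31, 22)), (731, 94, 76, 32, 85.4, (296, 195, 29, 14))]
psi0 37.2 shift [-0.4045  0.4703 -0.2081] turn 0.0005 clock 35.375 j6 1.21
```

View pics/t3.png

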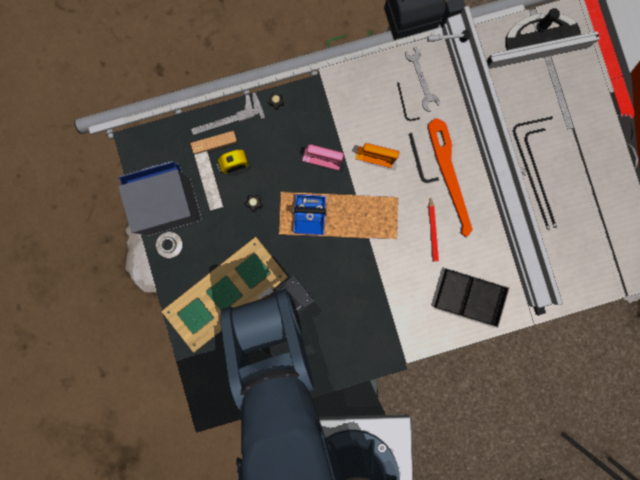

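All three covers are on the board at (194,316), (224,293), (253,268). Now the spatula goes back on the mat.

```bash
python3 to.py .52 -.08 .15 96; python3 -m jog '[[1,[-0.37,0.83,0],0],[1,[-0.37,0.83,0],0],[1,[-0.37,0.83,0],0],[1,[-0.37,0.83,0],0],[1,[-0.37,0.83,0],0],[1,[-0.37,0.83,0],0]]'; python3 to.py .692 -.08 .14 96
```

```text
psi0 37.2 shift [-0.3813  0.8233  0.0262] turn -0.1633 clock 35.375 j6 1.21
clock: 36.12
tool_pos: [0.522, -0.0817, 0.1508]
tool_rot: [0.948, 0.318, 0.0, 0.0]
contact_force: [0.8, 0.7, -2.8]
finger_gap: 0.0217
gripper_force: 60.0
psi0 37.1 shift [0.4557 0.337  0.0366] turn -0.1637 clock 36.125 j6 0.68
```

```bash
python3 -m jog '[[1,[0.1,0.07,0],-0.163],[1,[0.2,0.15,0],-0.163],[1,[0.3,0.22,0],-0.163],[1,[0.4,0.3,0],-0.163],[1,[0.456,0.337,0],-0.163],[1,[0.456,0.337,0],-0.163],[1,[0.456,0.337,0.1],-0.163],[1,[0.456,0.337,0.16],-0.163],[1,[0.456,0.337,0.16],-0.163]]'; python3 to.py .692 -.08 .0785 96
```

```text
clock: 37.25
tool_pos: [0.6907, -0.0773, 0.1012]
tool_rot: [0.67, 0.743, -0.001, -0.001]
contact_force: [-0.5, -0.7, -2.3]
finger_gap: 0.0217
gripper_force: 60.0
psi0 95.9 shift [-0.0095  0.0037  0.0757] turn -0.0002 clock 37.25 j6 -0.28
```

```bash
python3 -m jog '[[1,[0,0,0.04],0],[1,[0,0,0.065],0],[1,[0,0,0.077],0],[1,[0,0,0.077],0],[1,[0,0,0.077],0]]'; python3 -m jog '[[-1,[0,0,0],0],[-1,[0,0,0],0],[-1,[0,0,0],0],[-1,[0,0,0],0],[-1,[0,0,0],0],[-1,[0,0,0],0],[-1,[0,0,-0.2],0],[-1,[0,0,-0.4],0],[-1,[0,0,-0.6],0],[-1,[0,0,-0.6],0]]'; python3 to.py .69 .03 .28 96
```

```text
clock: 37.88
tool_pos: [0.6917, -0.0783, 0.08]
tool_rot: [0.67, 0.742, 0.0, 0.0]
contact_force: [0.2, 0.2, -2.2]
finger_gap: 0.0216
gripper_force: 60.0
clock: 39.12
tool_pos: [0.6931, -0.0785, 0.2654]
tool_rot: [0.67, 0.742, 0.002, 0.004]
contact_force: [0.3, 0.2, -0.6]
finger_gap: 0.0931
gripper_force: 0.0
psi0 95.9 shift [ 0.3608  0.0271 -0.0493] turn -0.0003 clock 39.125 j6 -0.28
```

```bash
python3 -m jog '[[-1,[0.55,0.02,-0.1],0.279],[-1,[0.55,0.02,-0.1],0.279],[-1,[0.55,0.02,-0.1],0.279],[-1,[0.55,0.02,-0.1],0.279],[-1,[0.55,0.02,-0.1],0.279],[-1,[0.55,0.02,-0.1],0.279],[-1,[0.55,0.02,-0.1],0.279],[-1,[0.55,0.02,-0.1],0.279],[-1,[0.55,0.02,-0.1],0.279],[-1,[0.55,0.02,-0.1],0.279]]'; python3 snap.py w3
```

```text
clock: 40.38
tool_pos: [0.6803, 0.0865, 0.2883]
tool_rot: [0.999, -0.042, -0.001, 0.0]
contact_force: [0.2, 0.1, -0.4]
finger_gap: 0.093
gripper_force: 0.0
[0.68025957 0.08646524 0.28833367] [5.85478980e-02 5.72002681e-01 1.20039604e+00 4.87695972e-05
 1.37083240e+00 1.71293118e+00]
```

View pics/w3.png

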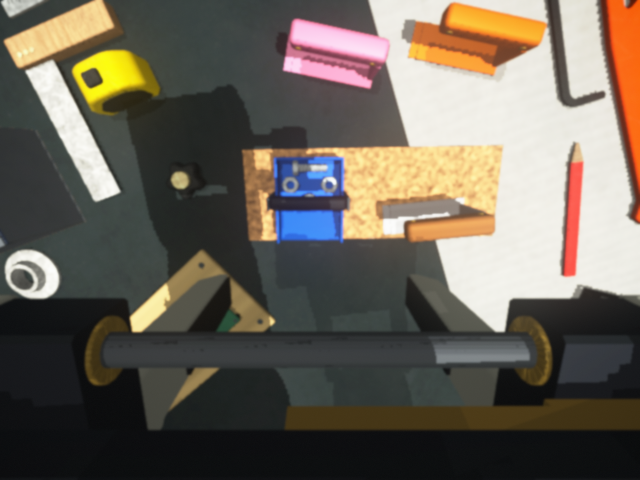

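The tote is at pixels (275–345,155–242), with its handle at (268–348,202), mouth facing the robot, and a bolt and nuts at the rear. I'll measure its handle and rim.

```bash
cat > tt.py <<'E'
import sys
from h import *
D=np.load(f'pics/{sys.argv[1]}.npz');im,d=D['im'],D['d'];E=ext('wrist',D['tp'],D['tq']);C=cloud(E,d);H=hsv(im);h,s,v=[H[...,i].astype(int) for i in range(3)]
W=np.zeros((480,640),bool);W[145:255,240:370]=1
m=W&(C[...,2]>.07)&(C[...,2]<.11);P=C[m];print('handle',len(P),cv2.minAreaRect((P[:,:2]*1000).astype(np.float32)),np.percentile(P[:,2],[5,50,95]))
v_=np.argwhere(m);print('px',v_.min(0),v_.max(0),plane(E,[[v_[:,1].min(),202],[v_[:,1].max(),202]],.089))
b=W&(h>105)&(h<125)&(s>120);P=C[b&(C[...,2]>.028)&(C[...,2]<.045)];print('rim',cv2.minAreaRect((P[:,:2]*1000).astype(np.float32)))
bb=b.astype(np.uint8);c=max(cv2.findContours(bb,0,2)[0],key=cv2.contourArea);print(cv2.boundingRect(c))
for z in np.arange(.03,.1,.01):
    q=C[W&(abs(C[...,2]-z)<.005)&~b]; print(round(z,2),len(q),q[:,:2].min(0) if len(q) else'',q[:,:2].max(0) if len(q) else '')
E
python3 tt.py w3
```

```text
handle 1226 ((701.8975830078125, 95.0452880859375), (85.39299011230469, 14.444452285766602), 85.49823760986328) [0.07692667 0.08883882 0.09046245]
px [195 267] [210 350] [[0.7070638  0.13695494 0.089     ]
 [0.70004501 0.05272164 0.089     ]]
rim ((697.38720703125, 96.60684967041016), (78.86422729492188, 100.18002319335938), 85.90353393554688)
(274, 157, 69, 40)
0.03 9 [0.66368629 0.05213183] [0.74969543 0.13529834]
0.04 167 [0.64984348 0.05210292] [0.75055021 0.13900665]
0.05 9 [0.70528458 0.05325001] [0.71206497 0.137301  ]
0.06 12 [0.70356151 0.05279014] [0.71229391 0.13693548]
0.07 20 [0.70294711 0.05240548] [0.71217229 0.13667741]
0.08 58 [0.69547849 0.05296233] [0.71226975 0.13631949]
0.09 1063 [0.69277544 0.05226641] [0.71194917 0.13804415]
0.1 0
```

```bash
python3 to.py .702 .0952 .125 -4.4
```

```text
psi0 -4.9 shift [ 0.0706 -0.0354  0.5445] turn -0.0014 clock 40.425 j6 1.71
```

```bash
python3 -m jog '[[-1,[0.07,-0.035,0.15],-0.0014],[-1,[0.07,-0.035,0.35],-0.0014],[-1,[0.07,-0.035,0.5],-0.0014],[-1,[0.07,-0.035,0.545],-0.0014],[-1,[0.07,-0.035,0.545],-0.0014],[-1,[0.07,-0.035,0.545],-0.0014]]'; python3 to.py .702 .0952 .085 -4.4
```

```text
clock: 41.18
tool_pos: [0.7033, 0.0953, 0.1284]
tool_rot: [0.999, -0.035, 0.002, -0.0]
contact_force: [0.3, -0.6, 0.0]
finger_gap: 0.0932
gripper_force: 0.0
psi0 -4.0 shift [-0.0048  0.0008  0.1448] turn 0.0010 clock 41.175 j6 1.71
```

```bash
python3 -m jog '[[-1,[-0.003,0,0.05],0.001],[-1,[-0.003,0,0.1],0.001],[-1,[-0.003,0,0.14],0.001],[-1,[-0.003,0,0.14],0.001],[-1,[-0.003,0,0.14],0.001],[1,[-0.003,0,0.14],0.001],[1,[-0.003,0,0.14],0.001],[1,[-0.003,0,0.14],0.001],[1,[-0.003,0,0.14],0.001],[1,[-0.003,0,0.14],0.001]]' 20; python3 -m jog '[[1,[0,0,-0.01],0],[1,[0,0,-0.04],0],[1,[0,0,-0.1],0],[1,[0,0,-0.2],0],[1,[0,0,-0.3],0],[1,[0,0,-0.3],0],[1,[0,0,-0.3],0]]'
python3 - <<'E'
from to import *
to(.6,-.05,.175,40)
im,d=r.capture('scene');cv2.imwrite('pics/s4.png',cv2.resize(im[170:310,250:450],None,fx=4,fy=4,interpolation=2)[:,:,::-1])
E
```

```text
clock: 42.42
tool_pos: [0.7017, 0.0954, 0.0847]
tool_rot: [0.999, -0.039, 0.0, -0.0]
contact_force: [-0.3, 0.1, 5.2]
finger_gap: 0.0857
gripper_force: 20.0
clock: 43.3
tool_pos: [0.7009, 0.0953, 0.1732]
tool_rot: [0.999, -0.039, -0.001, 0.0]
contact_force: [-0.4, -0.0, -4.1]
finger_gap: 0.0857
gripper_force: 20.0
psi0 -4.4 shift [-0.2979  0.5088 -0.0055] turn -0.1234 clock 43.3 j6 1.72
```

View pics/s4.png

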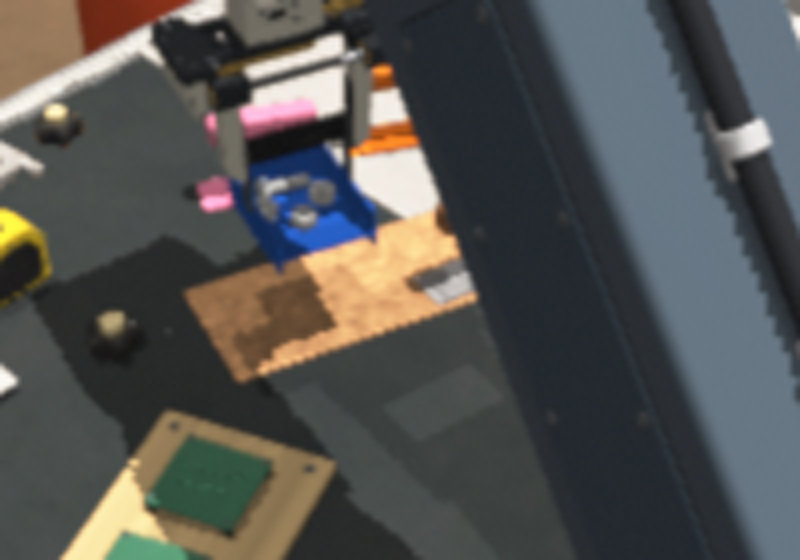

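Run:
```python
from h import *
D=np.load('pics/top0.npz');C=cloud(ext('top'),D['d']);W=np.zeros((480,640),bool);W[255:340,425:520]=1
for a,b in((.02,.04),(.024,.04)):
    P=C[W&(C[...,2]>a)&(C[...,2]<b)];print(len(P),cv2.minAreaRect((P[:,:2]*1000).astype(np.float32)))
from to import to
to(.52,-.06,.175,-4.4)
```

```text
394 ((505.42510986328125, -348.9447021484375), (186.14678955078125, 198.535400390625), 71.39423370361328)
316 ((505.93865966796875, -347.419189453125), (182.9276123046875, 198.535400390625), 71.39423370361328)
psi0 -4.4 shift [-0.5607  0.5625 -0.0062] turn -0.0000 clock 43.35 j6 1.72
```

```bash
python3 -m jog '[[1,[-0.05,0.05,0],0],[1,[-0.13,0.13,0],0],[1,[-0.22,0.22,0],0],[1,[-0.31,0.31,0],0],[1,[-0.4,0.4,0],0],[1,[-0.49,0.49,0],0],[1,[-0.56,0.56,0],0],[1,[-0.56,0.56,0],0]]'
python3 - <<'E'
from h import *
from to import to
D=np.load('pics/top0.npz');C=cloud(ext('top'),D['d']);W=np.zeros((480,640),bool);W[255:340,425:520]=1
P=C[W&(C[...,2]>.015)&(C[...,2]<.04)][:,:2]*1000-[467,-323];a=np.radians(71.4);u=np.array([np.cos(a),np.sin(a)]);w=np.array([np.sin(a),-np.cos(a)])
k=(abs(P@u)<100)&(abs(P@w)<70);P=P[k];print(np.percentile(P@u,[0,2,10,90,98,100]),np.percentile(P@w,[0,2,10,90,98,100]))
print(np.histogram(P@u,bins=np.arange(-100,101,10))[0],np.histogram(P@w,bins=np.arange(-70,71,10))[0])
to(.4804,-.2832,.175,71.4)
E
```

```text
clock: 44.35
tool_pos: [0.5194, -0.06, 0.1733]
tool_rot: [0.999, -0.039, -0.001, -0.0]
contact_force: [0.7, 0.3, -2.8]
finger_gap: 0.0859
gripper_force: 20.0
[-91.65632002 -90.62196123 -89.00768407  79.06015325  79.93864485
  80.74464661] [-54.57487903 -54.30409506 -52.83233579  53.40130597  54.84359125
  55.56507567]
[ 22 120   8   8   8   9   9   8   9  10  83  11   8   8   7  11   9  93
   7   0] [ 0 73 31 29 30 28 28 27 30 28 26 28 90  0]
psi0 -4.5 shift [-0.0711  0.7519 -0.0056] turn -0.2109 clock 44.35 j6 1.45
```

```bash
python3 -m jog '[[1,[-0.01,0.1,0],-0.03],[1,[-0.02,0.2,0],-0.06],[1,[-0.03,0.3,0],-0.09],[1,[-0.04,0.4,0],-0.12],[1,[-0.05,0.5,0],-0.15],[1,[-0.06,0.6,0],-0.18],[1,[-0.07,0.7,0],-0.211],[1,[-0.07,0.75,0],-0.211],[1,[-0.07,0.75,0],-0.211],[1,[-0.07,0.75,0],-0.211]]'
python3 - <<'E'
from h import *
from to import to
D=np.load('pics/top0.npz');C=cloud(ext('top'),D['d']);W=np.zeros((480,640),bool);W[255:340,425:520]=1
Q=C[W]*1000-[467,-323,0];a=np.radians(71.4);u=np.array([np.cos(a),np.sin(a)]);w=np.array([np.sin(a),-np.cos(a)])
t=Q[:,:2]@u;k=(abs(Q[:,:2]@w)<40)&(abs(t)<100)
for i in range(-100,100,4):
    z=Q[k&(t>=i)&(t<i+4),2]; print(i,len(z),np.round(np.percentile(z,[5,50,95])) if len(z) else '',end='; ')
to(.4787,-.2879,.118,71.4)
E
```

```text
clock: 45.6
tool_pos: [0.4829, -0.281, 0.1739]
tool_rot: [0.812, 0.584, 0.0, -0.0]
contact_force: [-0.6, -0.3, -3.2]
finger_gap: 0.0859
gripper_force: 20.0
-100 0 ; -96 0 ; -92 116 [ 0. 17. 31.]; -88 86 [-0.  5. 31.]; -84 42 [-2.  2.  7.]; -80 45 [-1.  3.  6.]; -76 46 [-1.  3.  6.]; -72 43 [-0.  2.  6.]; -68 42 [-1.  2.  8.]; -64 43 [-2.  3.  7.]; -60 52 [-1.  2.  7.]; -56 39 [-2.  2.  6.]; -52 44 [-2.  2.  5.]; -48 39 [-2.  3.  6.]; -44 46 [-0.  2.  6.]; -40 40 [-1.  3.  7.]; -36 45 [0. 4. 6.]; -32 48 [-1.  2.  5.]; -28 49 [-2.  2.  6.]; -24 39 [-3.  3.  6.]; -20 43 [-1.  2.  5.]; -16 42 [-0.  2.  7.]; -12 39 [-1.  3.  7.]; -8 30 [1. 4. 7.]; -4 0 ; 0 68 [ 3. 16. 24.]; 4 82 [-1.  5. 25.]; 8 44 [-0.  3.  6.]; 12 44 [-2.  2.  5.]; 16 41 [-0.  3.  8.]; 20 48 [-2.  3.  7.]; 24 44 [-2.  3.  6.]; 28 40 [-0.  2.  7.]; 32 44 [-1.  3.  6.]; 36 44 [-2.  2.  6.]; 40 46 [-2.  2.  6.]; 44 45 [-1.  2.  7.]; 48 45 [-3.  2.  5.]; 52 39 [-2.  3.  5.]; 56 43 [1. 2. 6.]; 60 51 [-2.  2.  7.]; 64 37 [-1.  3.  6.]; 68 12 [-0.  4.  7.]; 72 0 ; 76 125 [-2. 15. 32.]; 80 52 [-4.  1. 27.]; 84 41 [-3.  0.  5.]; 88 40 [-3.  0.  5.]; 92 48 [-4.  0.  4.]; 96 43 [-3.  0.  4.]; psi0 71.4 shift [-0.0265 -0.0058  0.1863] turn 0.0001 clock 45.6 j6 -0.29
```

```bash
python3 -m jog '[[1,[-0.08,-0.004,0],0],[1,[-0.16,-0.004,0],0],[1,[-0.228,-0.004,0.05],0],[1,[-0.228,-0.004,0.1],0],[1,[-0.228,-0.004,0.17],0],[1,[-0.228,-0.004,0.18],0],[1,[-0.228,-0.004,0.18],0]]'
cat > tw.py <<'E'
from h import *
s=r.state();p=np.array(s['tool_pos'])*1000-[467,-323,0];a=np.radians(71.4)
print('t %.1f w %.1f z %.1f'%(p[0]*np.cos(a)+p[1]*np.sin(a),p[0]*np.sin(a)-p[1]*np.cos(a),p[2]),'F',np.round(s['contact_force'],1),s['clock'])
E
python3 tw.py
```

```text
clock: 46.48
tool_pos: [0.4601, -0.3459, 0.12]
tool_rot: [0.811, 0.585, -0.0, -0.0]
contact_force: [-0.5, -1.0, -2.5]
finger_gap: 0.0859
gripper_force: 20.0
t -23.9 w 0.8 z 120.0 F [-0.5 -1.  -2.5] 46.475
```

```bash
python3 -m jog '[[1,[0,0,0.043],0],[1,[-0.02,0,0.052],0],[1,[-0.039,0,0.062],0],[1,[-0.055,0,0.075],0],[1,[-0.068,0,0.085],0],[1,[-0.07,0,0.09],0],[1,[-0.07,0,0.094],0],[1,[-0.07,0,0.094],0]]';python3 tw.py
python3 - <<'E'
from h import *
im,d=r.capture('scene');E=ext('scene')
f,cx,cy,o,M=E;q=M.T@(np.array([.45,-.33,.05])-o);print(q[:2]/q[2]*f+[cx,cy])
im2,d2=r.capture('top');q=None
C=cloud(ext('top'),d2);cv2.imwrite('pics/t5.png',np.hstack([cv2.resize(im2[230:350,400:540],None,fx=3,fy=3,interpolation=2),cv2.resize(im[200:320,340:460],(360,360),interpolation=2)])[:,:,::-1])
E
```

```text
clock: 47.48
tool_pos: [0.4534, -0.3675, 0.0945]
tool_rot: [0.811, 0.585, -0.0, 0.001]
contact_force: [-6.7, 4.2, 27.5]
finger_gap: 0.0855
gripper_force: 20.0
t -46.5 w 1.3 z 94.5 F [-6.7  4.2 27.5] 47.475
[482.90100947 234.09777378]
```

View pics/t5.png

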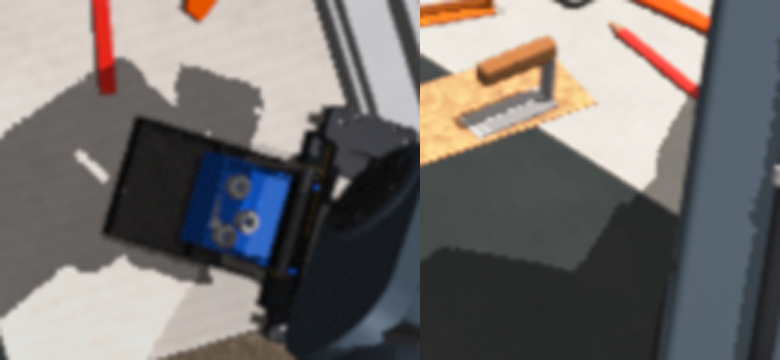

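```bash
cat > ang.py <<'E'
from h import *
im,d=r.capture('top');C=cloud(ext('top'),d)*1000-[467,-323,0];a=np.radians(71.4);t=C[...,0]*np.cos(a)+C[...,1]*np.sin(a);w=C[...,0]*np.sin(a)-C[...,1]*np.cos(a);z=C[...,2]
H=hsv(im);m=(H[...,0]>105)&(H[...,0]<125)&(H[...,1]>120)&(abs(w)<33)&(abs(t)<110)&(z>0)&(z<150)
for i in range(-110,100,6):
    k=m&(t>=i)&(t<i+6)
    if k.sum()>4: print(i,k.sum(),np.round(np.percentile(z[k],[10,50,90])),end='; ')
E
python3 ang.py;python3 tw.py
```

```text
-68 33 [13. 14. 16.]; -62 54 [12. 14. 17.]; -56 56 [11. 14. 17.]; -50 43 [13. 14. 17.]; -44 59 [14. 84. 92.]; -38 52 [14. 18. 90.]; -32 21 [17. 20. 29.]; -26 20 [17. 20. 23.]; -20 20 [19. 22. 25.]; -14 32 [21. 23. 26.]; -8 12 [24. 28. 30.]; 4 30 [57. 60. 64.]; 10 138 [33. 49. 59.]; 16 59 [28. 34. 41.]; t -46.5 w 1.3 z 94.5 F [-6.6  4.9 27.6] 47.625
```

```bash
python3 -m jog '[[1,[0,0,0],0],[1,[0,0,0],0],[1,[0,0,0],0],[1,[0,0,0.005],0],[1,[0,0,0.005],0]]' 6;python3 tw.py; python3 ang.py
```

```text
clock: 48.25
tool_pos: [0.4538, -0.3675, 0.0915]
tool_rot: [0.811, 0.585, 0.0, 0.001]
contact_force: [1.1, -0.8, 7.1]
finger_gap: 0.0856
gripper_force: 6.0
t -46.4 w 1.7 z 91.5 F [ 1.1 -0.8  7.1] 48.25
-68 31 [10. 13. 17.]; -62 51 [13. 15. 19.]; -56 56 [11. 15. 18.]; -50 43 [11. 14. 18.]; -44 60 [14. 82. 92.]; -38 50 [15. 18. 91.]; -32 19 [15. 19. 28.]; -26 22 [17. 20. 23.]; -20 19 [20. 21. 24.]; -14 30 [21. 23. 26.]; -8 13 [23. 25. 30.]; 4 26 [50. 60. 62.]; 10 141 [35. 50. 60.]; 16 57 [28. 34. 42.];
```

```bash
python3 -m jog '[[1,[-0.027,0,0],0],[1,[-0.04,0,-0.005],0],[1,[-0.055,0,-0.01],0],[1,[-0.07,0,-0.014],0],[1,[-0.083,0,-0.017],0],[1,[-0.1,0,-0.02],0],[1,[-0.12,0,-0.022],0],[1,[-0.12,0,-0.022],0]]' 9;python3 tw.py; python3 ang.py
```

```text
clock: 49.3
tool_pos: [0.4416, -0.4011, 0.097]
tool_rot: [0.812, 0.584, -0.0, 0.0]
contact_force: [0.3, 2.0, 0.4]
finger_gap: 0.086
gripper_force: 9.0
t -82.1 w 0.8 z 97.0 F [0.3 2.  0.4] 49.3
-68 7 [20. 21. 24.]; -62 35 [19. 23. 26.]; -56 49 [23. 26. 29.]; -50 47 [26. 28. 30.]; -44 45 [28. 31. 33.]; -38 22 [33. 36. 39.]; -14 81 [ 3. 91. 95.]; -8 91 [82. 86. 91.]; -2 86 [74. 79. 84.]; 4 79 [68. 71. 76.];
```

Pushing the lip against the wall swings the tote to about 42°. I'll push further, clamp firmly and draw back.

```bash
python3 -m jog '[[1,[-0.02,0,0],0],[1,[-0.04,0,0],0],[1,[-0.06,0,0.004],0],[1,[-0.075,0,0.006],0],[1,[-0.075,0,0.006],0]]' 9;python3 tw.py; python3 -m jog '[[1,[0,0,0],0],[1,[0,0,0],0],[1,[0,0,0],0],[1,[0.02,0,0],0],[1,[0.06,0,-0.02],0],[1,[0.1,0,-0.04],0],[1,[0.14,0,-0.05],0],[1,[0.14,0,-0.05],0]]' 60; python3 ang.py; python3 tw.py; cp pics/t5.png pics/t5b.png
python3 - <<'E'
from h import *
im,d=r.capture('top');cv2.imwrite('pics/t6.png',cv2.resize(im[230:350,400:540],None,fx=5,fy=5,interpolation=2)[:,:,::-1])
E
```

```text
clock: 49.98
tool_pos: [0.4344, -0.4219, 0.0947]
tool_rot: [0.811, 0.584, -0.0, -0.0]
contact_force: [0.7, 1.3, -2.1]
finger_gap: 0.0856
gripper_force: 9.0
t -104.2 w 0.6 z 94.7 F [ 0.7  1.3 -2.1] 49.975
clock: 50.98
tool_pos: [0.4485, -0.3812, 0.1107]
tool_rot: [0.811, 0.585, 0.0, 0.0]
contact_force: [-0.0, 0.2, -2.2]
finger_gap: 0.0851
gripper_force: 60.0
-38 5 [29. 30. 32.]; -32 36 [33. 36. 39.]; -26 30 [38. 40. 42.]; -2 7 [1. 3. 4.]; 4 23 [  3.   7. 126.]; 10 85 [122. 126. 128.]; 16 84 [117. 121. 125.]; 22 78 [113. 117. 121.]; 28 85 [109. 113. 116.]; 34 49 [107. 110. 113.]; t -61.6 w 1.0 z 110.4 F [-0.  -0.1 -2.3] 51.025
```

View pics/t6.png

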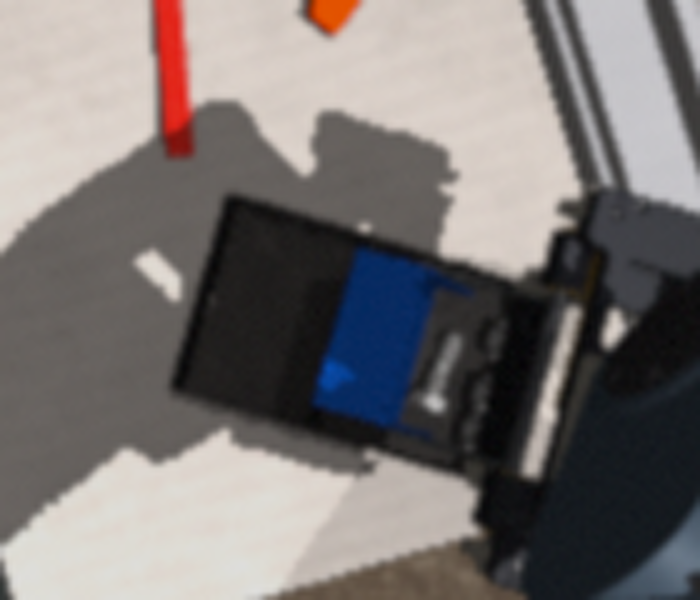

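The tote is tipped about 55° and weighs only about 2.3 N, so it looks empty; the bolt shows at (440,370). I'll lift clear and check.

```bash
python3 -m jog '[[1,[0,0,-0.1],0],[1,[0,0,-0.25],0],[1,[0.2,-0.1,-0.35],0],[1,[0.4,-0.2,-0.35],0],[1,[0.6,-0.3,-0.35],0],[1,[0.8,-0.4,-0.35],0],[1,[0.8,-0.4,-0.35],0]]'
python3 - <<'E'
from to import *
im,d=r.capture('top');im2,_=r.capture('scene')
a=cv2.resize(im[180:350,390:530],(440,534),interpolation=2);b=cv2.resize(im2[150:320,300:415],(361,534),interpolation=2)
cv2.imwrite('pics/t7.png',np.hstack([a,b])[:,:799,::-1]);to(.55,.095,.22,-4)
E
```

```text
clock: 51.95
tool_pos: [0.4093, -0.1142, 0.2153]
tool_rot: [0.811, 0.585, -0.0, -0.0]
contact_force: [0.4, -0.2, -1.7]
finger_gap: 0.0848
gripper_force: 60.0
psi0 71.7 shift [ 0.811   0.2237 -0.0155] turn 0.2102 clock 52.05 j6 -0.06
```

View pics/t7.png

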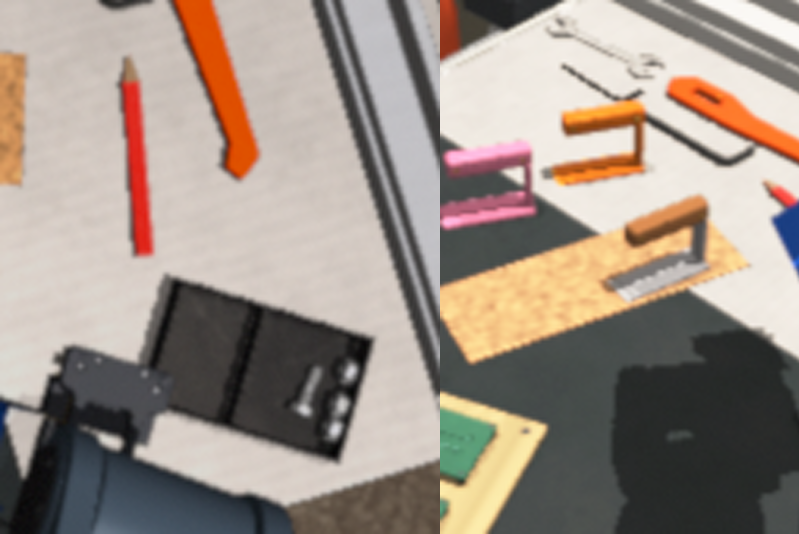

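Bolt and three nuts lie in the tray at (310,390), (345,372), (340,403) and (332,428). Now back to the mat.

```bash
python3 -m jog '[[1,[0.2,0.05,0],0.05],[1,[0.4,0.1,0],0.1],[1,[0.6,0.16,0],0.15],[1,[0.81,0.224,0],0.21],[1,[0.81,0.224,0],0.21],[1,[0.81,0.224,0],0.21],[1,[0.81,0.224,0],0.21],[1,[0.81,0.224,0],0.21],[1,[0.81,0.224,0],0.21]]'
python3 - <<'E'
from to import *
to(.70,.1,.13,-4)
im,d=r.capture('top');E=ext('top');H=hsv(im);h,s,v=H[...,0],H[...,1],H[...,2]
print('board etc',rects(E,cv2.morphologyEx(((h>8)&(h<28)&(s>50)&(v>100)).astype(np.uint8),2,np.ones((3,3))),.002,200))
C=cloud(E,d);W=np.zeros((480,640),bool);W[190:245,335:405]=1
P=C[W&(C[...,2]>.06)&(C[...,2]<.1)];print(cv2.minAreaRect((P[:,:2]*1000).astype(np.float32)))
E
```

```text
clock: 53.18
tool_pos: [0.5514, 0.0918, 0.2149]
tool_rot: [0.999, -0.036, -0.0, 0.0]
contact_force: [0.3, -0.6, -2.8]
finger_gap: 0.0851
gripper_force: 60.0
psi0 -4.1 shift [ 0.4924 -0.0625  0.2827] turn -0.0002 clock 53.175 j6 1.72
board etc [(207, 530, 64, 128, 18.8, (131, 393, 46, 31)), (484, 339, 142, 303, 37.1, (161, 243, 109, 99)), (696, 18, 322, 118, 86.1, (280, 192, 119, 47)), (859, -92, 117, 54, 74.5, (355, 143, 45, 25)), (904, 354, 34, 123, 14.9, (191, 131, 45, 23)), (794, -293, 330, 48, 13.6, (429, 119, 42, 117))]
((662.3677368164062, -52.08124542236328), (22.120052337646484, 92.35503387451172), 1.3775765895843506)
```

The spatula was knocked a little, to (0.662,−0.047), but that is still well inside its limits. I'll set the tote down.

```bash
python3 -m jog '[[1,[0.15,-0.03,0],0],[1,[0.3,-0.05,0],0],[1,[0.45,-0.07,0],0],[1,[0.492,-0.08,0],0],[1,[0.492,-0.08,0.15],0],[1,[0.492,-0.08,0.28],0],[1,[0.492,-0.08,0.38],0],[1,[0.492,-0.08,0.38],0],[1,[0.492,-0.08,0.38],0]]'; python3 to.py .702 .105 .095 -4; python3 -m jog '[[1,[0,0,0.02],0],[1,[0,0,0.02],0]]'; python3 -m jog '[[1,[0,0,0.02],0],[1,[0,0,0.02],0],[1,[0,0,0.02],0],[1,[0,0,0.02],0],[1,[0,0,0.02],0],[1,[0,0,0.02],0]]' 3
python3 - <<'E'
from h import *
im2,_=r.capture('scene');cv2.imwrite('pics/s8.png',cv2.resize(im2[190:290,270:400],None,fx=5,fy=5,interpolation=2)[:,:,::-1])
E
```

```text
clock: 54.35
tool_pos: [0.7006, 0.1061, 0.1027]
tool_rot: [0.999, -0.035, 0.001, -0.0]
contact_force: [-0.2, 0.3, -0.8]
finger_gap: 0.0855
gripper_force: 60.0
psi0 -4.0 shift [0.0048 0.0035 0.0255] turn -0.0001 clock 54.35 j6 1.73
clock: 54.6
tool_pos: [0.6998, 0.1064, 0.0955]
tool_rot: [0.999, -0.035, 0.0, -0.0]
contact_force: [0.0, 0.1, -2.5]
finger_gap: 0.0852
gripper_force: 60.0
clock: 55.35
tool_pos: [0.6999, 0.1064, 0.0895]
tool_rot: [0.999, -0.035, 0.0, -0.0]
contact_force: [0.5, -0.6, 4.5]
finger_gap: 0.0857
gripper_force: 3.0
```

View pics/s8.png

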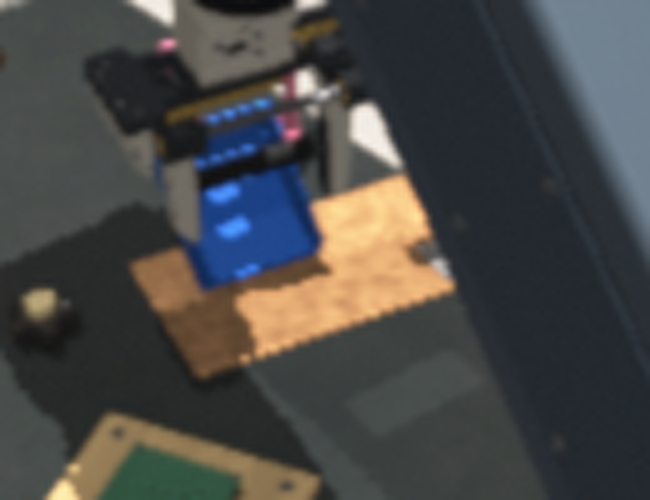

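```bash
python3 -m jog '[[1,[0.02,0,-0.01],0],[1,[0.04,0,-0.02],0],[1,[0.04,0,-0.02],0],[1,[0.04,0,-0.02],0],[1,[0,0,-0.02],0],[1,[0,0,-0.02],0]]'
cat > ta.py <<'E'
from h import *
im,d=r.capture('top');C=cloud(ext('top'),d);H=hsv(im);m=(H[...,0]>105)&(H[...,0]<125)&(H[...,1]>120)&(abs(C[...,1]-.106)<.03)&(C[...,0]>.6)&(C[...,0]<.85)
for i in np.arange(.62,.83,.01):
    k=m&(C[...,0]>=i)&(C[...,0]<i+.01)
    if k.sum()>3: print(round(i,2),k.sum(),np.round(np.percentile(C[...,2][k],[10,50,90])*1000),end='; ')
print(r.state()['tool_pos'],r.state()['contact_force'])
E
python3 ta.py
```

```text
clock: 56.15
tool_pos: [0.6992, 0.1065, 0.095]
tool_rot: [0.999, -0.035, -0.0, 0.0]
contact_force: [0.4, -0.5, -2.6]
finger_gap: 0.0859
gripper_force: 3.0
0.63 10 [432. 434. 436.]; 0.65 9 [290. 304. 350.]; 0.66 8 [166. 168. 206.]; 0.67 64 [21. 24. 27.]; 0.68 21 [20. 23. 24.]; [0.6997139  0.10640055 0.0952435 ] [-1.199264    0.7499159  -2.37229501]
```

```bash
python3 -m jog '[[1,[0,0,0.01],0],[1,[0,0,0.02],0],[1,[0,0,0.03],0],[1,[0,0,0.035],0],[1,[0,0,0.035],0],[1,[0,0,0.035],0]]'; python3 ta.py; python3 -m jog '[[-1,[0,0,0],0],[-1,[0,0,0],0],[-1,[0,0,0],0],[-1,[0,0,0],0],[-1,[0,0,0],0],[-1,[0,0,-0.1],0],[-1,[0,0,-0.25],0],[-1,[0,0,-0.5],0],[-1,[0,0,-0.7],0],[-1,[0,0,-0.7],0]]'; python3 ta.py; python3 snap.py w9
```

```text
clock: 56.95
tool_pos: [0.6997, 0.1063, 0.0846]
tool_rot: [0.999, -0.035, -0.0, 0.0]
contact_force: [0.2, -0.6, -1.8]
finger_gap: 0.0864
gripper_force: 3.0
0.63 12 [424. 425. 426.]; 0.65 10 [290. 295. 343.]; 0.66 13 [158. 160. 263.]; 0.67 38 [ 9. 13. 15.]; 0.68 29 [ 7. 11. 13.]; [0.69974574 0.10634394 0.0846128 ] [-0.23086498  0.07264086 -2.73753703]
clock: 58.25
tool_pos: [0.701, 0.1065, 0.3003]
tool_rot: [0.999, -0.035, 0.004, -0.001]
contact_force: [0.4, -0.6, -0.4]
finger_gap: 0.093
gripper_force: 0.0
0.65 72 [12. 16. 19.]; 0.66 74 [ 9. 13. 16.]; 0.67 91 [ 6. 10. 17.]; 0.68 84 [ 3.  6. 10.]; 0.69 90 [ 2.  5. 83.]; 0.7 86 [ 2.  6. 85.]; 0.72 4 [3. 5. 7.]; [0.70054598 0.10643567 0.29850569] [-0.08844078 -0.37028232  0.77577166]
[0.70054598 0.10643567 0.29850569] [8.51023645e-02 6.10200948e-01 1.11371815e+00 1.72145301e-05
 1.41233086e+00 1.72672509e+00]
```

View pics/w9.png

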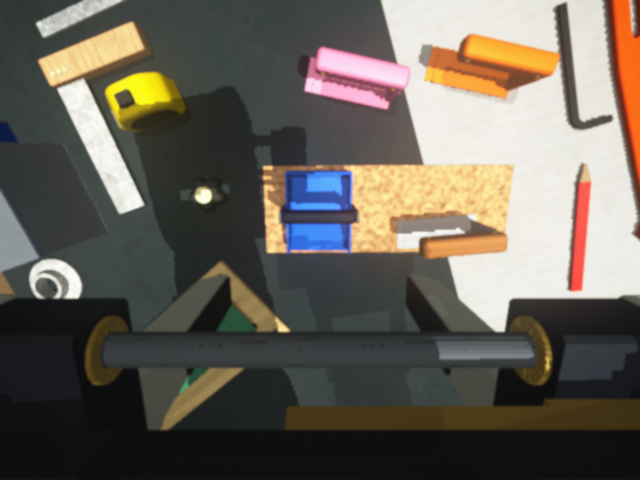

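The tote stands upright and empty on the mat at (318,212), and the spatula stands at (462,240). A final numeric check, then I hand in.

Run:
```python
from h import *
im,d=r.capture('top');E=ext('top');C=cloud(E,d);W=np.zeros((480,640),bool);W[190:250,330:405]=1
P=C[W&(C[...,2]>.06)&(C[...,2]<.1)];(c,_,a)=cv2.minAreaRect((P[:,:2]*1000).astype(np.float32));Q=R.from_euler('z',3.9,degrees=True).as_matrix()[:2,:2]
print(c,a,np.percentile(P[:,2],[10,90]),'in mat',Q@(np.array(c)+[0,5]-[696,18]),'tote',Q@(np.array([698,106.])-[696,18]))
H=hsv(im);g=(H[...,0]>60)&(H[...,0]<90)&(H[...,1]>90)&(H[...,2]>30);print(rects(E,g,.023))
ok=abs((Q@(np.array(c)+[0,5]-[696,18])))<[44,144]
if ok.all(): print(r.job_done())
```

```text
(662.3327026367188, -52.037811279296875) 0.8920217752456665 [0.07896543 0.08641942] in mat [-29.16576765 -67.17709286] tote [-3.98997702 87.93224712]
[(438, 404, 66, 66, 37.0, (179, 299, 33, 33)), (494, 327, 68, 66, 36.8, (208, 278, 32, 32)), (552, 251, 65, 65, 37.4, (237, 255, 30, 32))]
the job is handed in; nothing more can be done
None
```

I handed the job in, with no verdict returned: all three covers are on the kit board, the bolt and three nuts I saw in the tote are in the tray, and the emptied tote and the spatula stand upright on the mat.

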